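# Line up the spice jars with a push stick and draw the cupboard's sash down

### The arm

A 7-joint arm with a two-finger parallel gripper is mounted at the origin on a cart in front of the work surface, level with it; the furniture and walls round the work are solid. World frame = base frame: x ahead of the robot, y to its left, z up, the work surface at z = 0. Lengths are in m, angles in rad, forces in N, time in s.
With the tool pointing down it reaches from about 0.4 to 0.9 m from the base axis. Payload 5.5 kg.
Tool frame: the origin (TCP) lies midway between the tips of the shut fingers; the grasp point (between the pads) lies 19 mm behind it (pinch_z is the z of the grasp point in the tool frame, in m); z points along the fingers, y is the line along which they close (so a half turn about z gives the same grasp; the last joint's range is limited). The gripper opens to 85 mm and grips with 20 to 120 N. Pads are 22 mm wide; open, the fingers measure 114 mm over their backs; the gripper's body (76 mm by 85 mm) begins 54 mm behind the grasp point. The pads swing forward as they close: fully open they stand 13 mm farther back than shut.
Start: joints at [1.471, 0.501, -0.427, 1.55, 0.221, 1.138, -0.21], TCP at [0.231, -0.608, 0.231] pointing down, gripper open.
Joint ranges: [-2.88, 2.88], [-0.31, 2.03], [-1.54, 1.56], [0.2, 2.42], [-1.41, 4.55], [0.19, 2.02], [-2.57, 2.57]. Speed limits (rad/s): [2.57, 2.57, 3.14, 3.14, 3.14, 3.14, 3.14].

### API

Orientations are given as a rotation vector (axis times angle).
In Python, from station import read_state, grab_frame, camera_params, sign_off, pinch_z gives the robot as it stands.
- The arm moves only by the tool send_rows, never from a script. Its argument "targets" is a list of rows, each an object of numbers: "rx", "ry", "rz": the turn, a rotation vector about the tool's x, y, z each as a share of 60 degrees, from -1 to 1; "x", "y", "z": the shift along the tool's x, y, z each as a share of 120 mm, from -1 to 1; "grip": the opening, from 0 (shut) to 1 (fully open). In form: [{"rx": .., "ry": .., "rz": .., "x": .., "y": .., "z": .., "grip": ..}, ...]. A call has exactly 5 rows; each row is the pose to reach, as a shift and turn from the pose commanded when the call began, along the tool's axes at that moment; what a row does not reach only later rows make up. A row lasts 1/8 s, in which the tool goes at most 62.5 mm and 10.7 degrees, less where a joint would pass 70% of its speed; a pose out of reach is approached as far as the arm can. A call with a number of a shift or a turn outside -1 to 1 is refused whole. A call with a gripper value outside its range is refused whole. The fingers move at their own pace and stop on an object; "grip_force" is the grip in N (left out, the last holds). Time passes only in rows, so rows that repeat a pose let the fingers close, or fill a call up. It gives the time, the measured TCP pose, the force, the opening and the grip force at its end, in the units of the state.
- read_state(): the state, without advancing time (a new reading comes with each control period).
- grab_frame(name): name is "side" or "top" or "wrist"; returns the picture (400x640x3 uint8, red, green, blue); there is no depth.
- camera_params(name): a dict with "fov_y" (degrees; the focal length in pixels is half the picture's height over the tangent of half this angle, whatever the lens; pixels are square), "cx", "cy" (the principal point, pixels), "k1" (the pictures are not rectified: a ray, as slopes to the right and down, at radius r is drawn at 1 + k1 r^2 times it, then the intrinsics apply), "rvec" (rotation vector, rad) and "tvec" (3), from world to camera coordinates, as OpenCV has them; the wrist camera has in their place "hand_eye" (4x4, takes a point from camera to tool coordinates, whose origin is the TCP and whose axes are the flange's). Camera axes: x right, y down, z forward; pixel columns grow to the right and rows downward; lengths in m; the calibration is good to about 2 mm. A picture is of the moment at which its call begins: read the wrist's pose just before it. camera_params takes no time and is no camera call.
- sign_off(): hands the job in; it is judged then, once.
The state is a dict: "t": time; "q": joint angles; "qvel": joint speeds; "effort": joint torques, N m; "tool_pos": TCP position; "ee_rot": TCP orientation; "ft_force": force on the tool from outside, world axes, zero at the start; "moment": the same for the moment, N m; "opening": finger opening in m; "grasp_force": force on a finger pad.
Only numpy, scipy, OpenCV 4.12 (cv2) and the standard library are available. Lean on these libraries where they do the work, as an engineer would, in place of code of your own. Each camera call takes 0.05 s, during which the arm holds its last target. There are 200 camera calls.

### The job

The spice jars stand in the way of the cupboard's sash: take the push stick and with its straight bar push all four back into one straight row, their fronts flush with the front edge of the shelf above them, upright, touching them with nothing but the stick. Then put the hook at the stick's other end into the ring on the sash, draw the sash gently all the way down to shut the cupboard (the gripper must not touch it), and lay the stick flat on the worktop again, well clear in front of or beside the cupboard. Leave the mug, the glass and the pepper mill where they are.

Things in the scene. Friction and masses are not known exactly. Their poses are not given: they have to be found in the camera images.
- cupboard: light wood spice cupboard, 300 wide, 175 deep, 318 high, two tiers, fixed to the worktop; no floor: the jars stand on the worktop. Origin: worktop level, middle of its front; x points into it, y to its left as the robot sees it, z up. Between the 15 mm sides 270 are clear (y -135 to 135). The sash runs in x = 4 to 16, in front of either tier. Its back is at x = 169.
- shelf_edge (a point): middle of the lower front edge of the cupboard's middle shelf, the roof of the lower tier: in the cupboard's frame x = 45, y = 0, z = 150 mm; the edge runs along the cupboard's y. The jars' fronts shall stand straight below it.
- sash (a joint): sliding sash, aluminium frame with clear pane, 274 wide, 168 high, 12 thick. Value: height above shut in m; 0 shut, 0.134 top. It starts near the top and stays where it is left; a pull of about 2 N draws it down. A jar in its path stops it. Raised, it and its ring overhang the work: an upright gripper holding the handle meets them, one leaning some 25 degrees back to the robot clears them.
- ring (a point): centre of the opening of the steel pull ring fixed to the sash: a level D-shaped bow of 8 mm round bar that sticks out 53 in front. The opening is 60 wide along the cupboard's y (narrower outward) and 48 deep along its x: 24 from this point to the sash's face and 24 to the inside of the bow. Axes as the cupboard's. Height: sash value + 0.159 m.
- stick: wooden push stick with steel hook, 240 long, 0.12 kg, lying flat. Origin: on its underside, midway in width; x points to the bar, z up as it lies. Bar: across the end, 210 long (y), 14 thick, 24 high, flat front face at x = 100. Handle: 18 wide (y), 22 high, from x = -30 to 86. Behind it an 8 mm steel neck rises, runs level at z = 36 from x = -75 to -124 and turns down: the hook.
- hook_tip (a point): end of the stick's hook: in the stick's frame x = -128, y = 0, z = 10 mm (middle of the 8 mm round bar; its outermost bend is at x = -140). The level neck has its underside at z = 32, 22 above this point; the hook opens to the stick's -z and towards the handle, its tip leaning 30 degrees back in to the handle.
- jar_1: spice jar with screw cap, 46 dia, 106 high, 0.11 kg. Origin: centre of its underside. The four jars stand side by side in the mouth of the lower tier, about 56 mm apart along the cupboard's y, staggered, in any order, which may stay as it is.
- jar_2: spice jar, 44 dia x 105 high, as jar_1. Origin: centre of its underside.
- jar_3: spice jar, 40 dia x 105 high, as jar_1. Origin: centre of its underside.
- jar_4: spice jar, 42 dia x 96 high, as jar_1. Origin: centre of its underside.
- mug: bystander: white mug, 79 dia x 98 high, on a coaster left of the work, near the front. Origin: centre of its underside.
- sill_glass: bystander: drinking glass, 81 dia x 91 high, to the right of the cupboard. Origin: centre of its underside.
- pepper_mill: bystander: wooden pepper mill, 58 dia x 170 high, left of the cupboard. Origin: centre of its underside.
Not all that is in view belongs to the job. What is shaped like the jar_1 but orange is not meant. What is shaped like the jar_2 but turquoise is not meant.

How it is judged:
On the way, in this order (a step that is already met when the one before it is completed fails the run):
1. all four jars stand upright in a row under the shelf's front edge, the sash still up (x of jar_1 in the frame of cupboard between 0.0595 and 0.0755 m and y of jar_1 in the frame of cupboard between -0.135 and 0.135 m and angle between each of jar_1, jar_2, jar_3, jar_4's own z axis and vertical below 0.1 rad and x of jar_2 in the frame of cupboard between 0.059 and 0.075 m and y of jar_2 in the frame of cupboard between -0.135 and 0.135 m and x of jar_3 in the frame of cupboard between 0.0573 and 0.0733 m and y of jar_3 in the frame of cupboard between -0.135 and 0.135 m and x of jar_4 in the frame of cupboard between 0.0577 and 0.0737 m and y of jar_4 in the frame of cupboard between -0.135 and 0.135 m and value of joint sash above 0.08 m), for 0.2 s.
2. the stick's hook is in the ring of the raised sash (x of hook_tip in the frame of ring between -0.026 and 0.026 m and y of hook_tip in the frame of ring between -0.032 and 0.032 m and z of hook_tip in the frame of ring below -0.005 m and value of joint sash above 0.06 m), for 0.1 s.
3. the sash is drawn right down with the hook still in the ring (x of hook_tip in the frame of ring between -0.026 and 0.026 m and y of hook_tip in the frame of ring between -0.032 and 0.032 m and z of hook_tip in the frame of ring below -0.005 m and value of joint sash below 0.006 m), for 0.1 s.
At the end, for the whole second after the job is handed in: Sash shut within 6 mm; four jars upright inside, fronts within 8 mm of flush with the shelf's front edge; stick flat and at rest on the worktop, its middle over 120 mm in front of the cupboard's front or 180 mm to the side of its middle (x of jar_1 in the frame of cupboard between 0.0595 and 0.0755 m and y of jar_1 in the frame of cupboard between -0.135 and 0.135 m and angle between each of jar_1, jar_2, jar_3, jar_4, stick's own z axis and vertical below 0.1 rad and x of jar_2 in the frame of cupboard between 0.059 and 0.075 m and y of jar_2 in the frame of cupboard between -0.135 and 0.135 m and x of jar_3 in the frame of cupboard between 0.0573 and 0.0733 m and y of jar_3 in the frame of cupboard between -0.135 and 0.135 m and x of jar_4 in the frame of cupboard between 0.0577 and 0.0737 m and y of jar_4 in the frame of cupboard between -0.135 and 0.135 m and value of joint sash below 0.006 m and (x of stick in the frame of cupboard below -0.12 m or y of stick in the frame of cupboard above 0.18 m or y of stick in the frame of cupboard below -0.18 m) and height (world z) of stick below 0.006 m and linear speed of each of stick, jar_1, jar_2, jar_3, jar_4 below 0.02 m/s); the robot touches nothing.
It fails at once if a jar is touched by the gripper or the arm (contact force between any of the fingers, the arm and jar_1 above 1 N or contact force between any of the fingers, the arm and jar_2 above 1 N or contact force between any of the fingers, the arm and jar_3 above 1 N or contact force between any of the fingers, the arm and jar_4 above 1 N).
It fails at once if a jar is tipped by more than 30 degrees (angle between any of jar_1, jar_2, jar_3, jar_4's own z axis and vertical above 0.52 rad).
It fails at once if the sash is touched by the gripper or the arm (contact force between any of the fingers, the arm and sash above 1 N).
It fails at once if the sash is slammed down (faster than 0.4 m/s) (velocity of joint sash below -0.4 m/s).
It fails at once if the mug, the glass or the pepper mill is moved more than 15 mm or tipped (distance of any of mug, sill_glass, pepper_mill from where it was at the start of the episode above 0.015 m or angle between any of mug, sill_glass, pepper_mill's own z axis and vertical above 0.3 rad).
It also fails if it takes over 72 s, if anything falls off the work surface, if the arm or the gripper's body presses on something with over 40 N, if the wrist force passes 120 N, or if a joint passes its speed limit or range.

## Working session

There is one attempt and no reset: what is moved stays moved. The work goes in short steps, Python scripts to look and compute and a tool call to move; the robot and the scene stay as the last step left them, time stands still between calls to the robot, and variables do not carry over. Pictures are saved under pics/ and viewed, at most 10 in all, crops included, and the job is handed in when it is done.

Besides the shell and the picture viewer there is one more tool, called after "Request:" by a JSON object that holds its "op" and its "data". send_rows: Moves the arm, as the interface text tells. Shift numbers are shares of 120 mm and turn numbers shares of 60 degrees, none past 1 either way. Its arguments: {"type":"object","properties":{"targets":{"type":"array","items":{"type":"object","properties":{"rx":{"type":"number","minimum":-1,"maximum":1},"ry":{"type":"number","minimum":-1,"maximum":1},"rz":{"type":"number","minimum":-1,"maximum":1},"x":{"type":"number","minimum":-1,"maximum":1},"y":{"type":"number","minimum":-1,"maximum":1},"z":{"type":"number","minimum":-1,"maximum":1},"grip":{"type":"number"}}}},"grip_force":{"type":"number"}},"required":["targets"]}

```bash
ls; mkdir -p pics; cat > h.py <<'E'
import numpy as np,cv2
from scipy.spatial.transform import Rotation as R
from station import *
def cam(n,st=None):
    p=camera_params(n); f=200/np.tan(np.radians(p['fov_y'])/2)
    if n=='wrist':
        st=st or read_state(); H=np.array(p['hand_eye']); T=np.eye(4); T[:3,:3]=R.from_rotvec(st['ee_rot']).as_matrix(); T[:3,3]=st['tool_pos']
        M=T@H; Rw=M[:3,:3]; c=M[:3,3]
    else:
        r=R.from_rotvec(np.ravel(p['rvec'])).as_matrix(); Rw=r.T; c=-r.T@np.ravel(p['tvec'])
    return dict(f=f,cx=p['cx'],cy=p['cy'],k1=p['k1'],R=Rw,c=c)
def ray(C,uv):
    d=(np.array(uv,float)-[C['cx'],C['cy']])/C['f']; rd=np.hypot(*d); r=rd
    for _ in range(30): r=rd/(1+C['k1']*r*r)
    d=d*(r/rd if rd>0 else 1); v=C['R']@np.array([d[0],d[1],1]); return v/np.linalg.norm(v)
def onz(C,uv,z):
    v=ray(C,uv); return C['c']+v*(z-C['c'][2])/v[2]
def tri(C1,u1,C2,u2):
    a,b=ray(C1,u1),ray(C2,u2); s=np.linalg.lstsq(np.c_[a,-b],C2['c']-C1['c'],rcond=None)[0]
    p,q=C1['c']+a*s[0],C2['c']+b*s[1]; return (p+q)/2,np.linalg.norm(p-q)
def proj(C,P):
    v=C['R'].T@(np.array(P)-C['c']); d=v[:2]/v[2]; d=d*(1+C['k1']*d@d); return d*C['f']+[C['cx'],C['cy']]
def delta(p,rv=None,dst=None,st=None):
    """shares of tool-frame shift to go to world p"""
    st=st or read_state(); r=R.from_rotvec(st['ee_rot']); s=r.inv().apply(np.array(p)-st['tool_pos'])/.12
    t=(r.inv()*dst).as_rotvec()/np.radians(60) if dst is not None else np.zeros(3)
    return s.round(3),t.round(3)
E
python3 - <<'E'
from h import *
for n in('side','top','wrist'):
    im=grab_frame(n); cv2.imwrite(f'pics/{n}0.png',im[:,:,::-1]); C=cam(n); print(n,C['c'].round(3),C['R'][:,2].round(3),round(C['f']),C['k1'])
s=read_state();print({k:np.round(v,3) for k,v in s.items()},pinch_z)
E
```

```text
pics
side [-0.052  0.675  0.751] [ 0.571 -0.603 -0.557] 412 0.01392293217799996
top [0.272 0.008 1.291] [ 0.245  0.009 -0.969] 440 -0.02278328658803503
wrist [ 0.3   -0.582  0.372] [-0.275 -0.102 -0.956] 309 -0.030526875833151793
{'t': np.float64(0.15), 'q': array([ 1.471,  0.502, -0.427,  1.551,  0.221,  1.138, -0.21 ]), 'qvel': array([-0.001, -0.002, -0.001, -0.005, -0.   , -0.001,  0.002]), 'effort': array([-6.0000e-03, -5.7004e+01, -5.8250e+00, -2.8128e+01,  1.1000e-02,
        8.0000e-03,  0.0000e+00]), 'tool_pos': array([ 0.23 , -0.607,  0.231]), 'ee_rot': array([-3.089, -0.567,  0.   ]), 'ft_force': array([-0.56 , -0.263,  0.258]), 'moment': array([ 0.016, -0.006,  0.059]), 'grasp_force': np.float64(0.0), 'opening': np.float64(0.086)} -0.0187
```

View pics/side0.png

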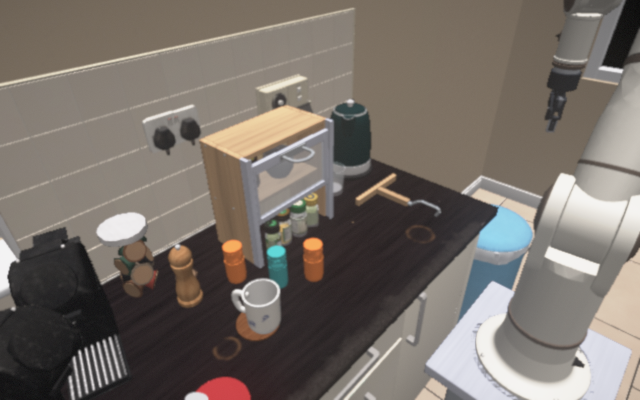

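View pics/top0.png

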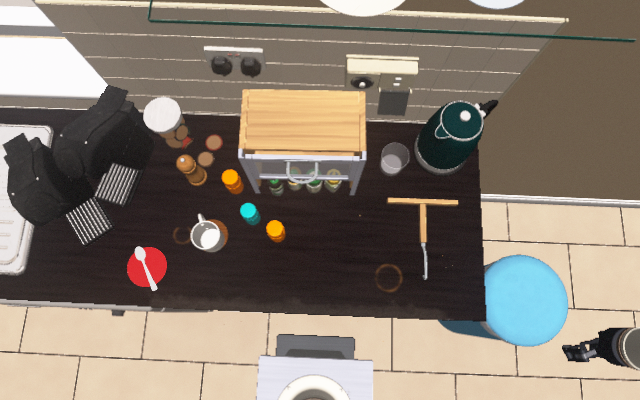

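The side view shows the stick right of the cupboard (bar about (377,190), hook (438,208)), the mug at (262,305), decoy jars at (235,262), (278,268) and (313,260), and the ring at (300,154). In the top view, the bar spans (388..458,201), the hook is at (425,278), the ring at (302,172), and the jars sit at about (276..333,183).

```bash
python3 - <<'E'
import cv2,numpy as np
t=cv2.imread('pics/top0.png');s=cv2.imread('pics/side0.png')
a=cv2.resize(t[140:205,230:380],None,fx=5.2,fy=5.2,interpolation=cv2.INTER_CUBIC)[:, :780]
b=cv2.resize(s[100:270,195:345],None,fx=2.6,fy=2.6,interpolation=cv2.INTER_CUBIC)[:258*2]
c=cv2.resize(t[190:285,380:465],None,fx=2.6,fy=2.6,interpolation=cv2.INTER_CUBIC)
d=cv2.resize(s[170:225,345:450],None,fx=3,fy=3,interpolation=cv2.INTER_CUBIC)
cv2.imwrite('pics/c1.png',a)
o=np.zeros((600,800,3),np.uint8);o[:b.shape[0],:b.shape[1]]=b;o[:247,400:400+c.shape[1]]=c;o[260:260+d.shape[0],400:400+d.shape[1]]=d
cv2.imwrite('pics/c2.png',o);print(a.shape,b.shape)
from h import *
C=cam('top');S=cam('side')
print('roof',[onz(C,p,.318).round(3) for p in((241,152),(366,150),(365,93),(242,91))])
for n in('top','side'):
    im=t if n=='top' else s
    hsv=cv2.cvtColor(im,cv2.COLOR_BGR2HSV);m=cv2.inRange(hsv,(8,80,100),(22,220,255))
    k,l,st,c=cv2.connectedComponentsWithStats(m)
    for i in range(1,k):
        if st[i,4]>60:print(n,st[i],c[i].round(1))
E
```

```text
(338, 780, 3) (442, 390, 3)
roof [array([0.629, 0.196, 0.318]), array([ 0.646, -0.097,  0.318]), array([ 0.793, -0.093,  0.318]), array([0.786, 0.207, 0.318])]
top [623   0  17  13  70] [631.4   5.6]
top [605  12  16  25  74] [611.7  23.8]
top [545  39  23  29  86] [555.6  52.9]
top [589  53  17  18  65] [598.3  61.5]
top [586  70  21  13  63] [595.6  76.5]
top [576  81  20  23  97] [585.4  92.4]
top [ 238   89  129   68 8151] [302.7 121.8]
top [534 100  16  19  81] [542.  109.2]
top [619 108  21  25 129] [629.3 119.3]
top [176 125  12  15 131] [181.5 132.3]
top [571 126  21  14  65] [581.6 132.8]
top [160 131  23  17 181] [171.7 139.7]
top [206 135  15  15 164] [213.3 141.8]
top [569 137  15  19  70] [576.5 147.9]
top [625 149  15  15  68] [631.6 156.2]
top [198 152  16  15 184] [205.2 158.6]
top [176 154  20  20 275] [185.8 163.9]
top [186 166  21  20 212] [197.8 176.8]
top [225 182  18  12  65] [236.4 189.1]
top [387 197  72  46 675] [422.5 209.5]
top [206 219  22  27 152] [221.  228.7]
side [ 200  105  124  179 6945] [244.5 176.1]
side [355 173  55  32 623] [382.4 191.2]
side [304 188  21  28 271] [316.9 200.2]
side [303 237  21  45 801] [313.  258.3]
side [125 241  28  20 358] [137.  251.2]
side [ 168  245   35   62 1117] [184.5 276.7]
side [133 266  20  18 273] [142.6 274.4]
side [236 313  41  27 399] [248.3 329. ]
```

View pics/c1.png

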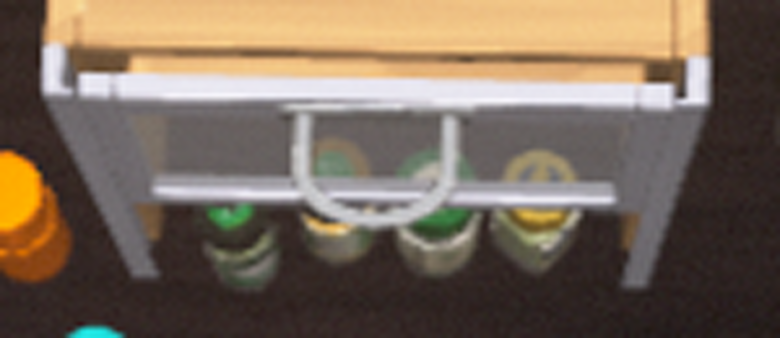

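View pics/c2.png

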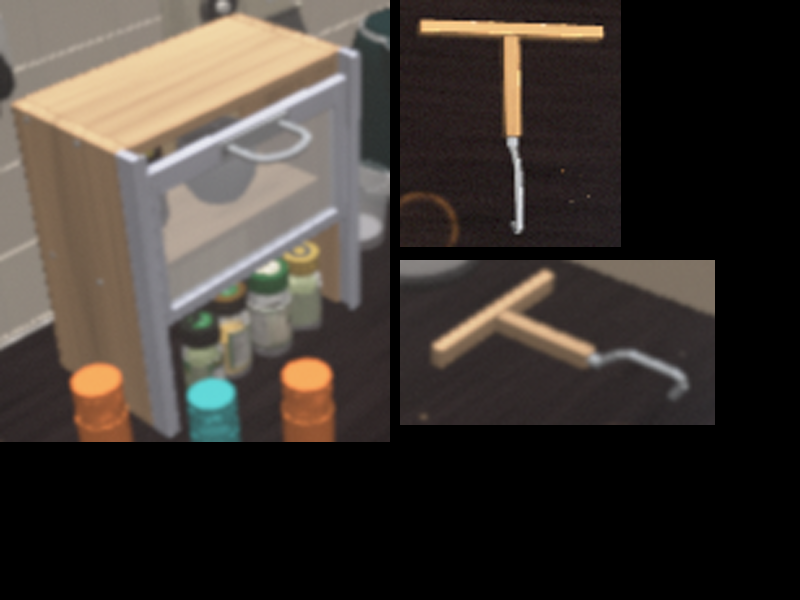

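The crops show the raised sash and ring, the four jars with green, tan, green and yellow caps from left to right, and the stick's T-shape with its hook toward the robot. Post feet in the top view are at about (258,193) and (352,195).

```bash
python3 - <<'E'
from h import *
C=cam('top');S=cam('side')
A=lambda p:(230+p[0]/5.2,140+p[1]/5.2)
B=lambda p:(195+p[0]/2.6,100+p[1]/2.6)
D=lambda p:(380+(p[0]-400)/2.6,190+p[1]/2.6)
E=lambda p:(345+(p[0]-400)/3,170+(p[1]-260)/3)
print('Lfoot',onz(C,A((130,277)),0),onz(C,A((157,275)),0),'R',onz(C,A((623,288)),0),onz(C,A((650,288)),0))
print('Lfoot side',onz(S,B((178,436)),0),'R',onz(S,B((359,306)),0))
print('posttop',onz(C,A((47,100)),.318),onz(C,A((708,103)),.318))
print('posttop tri L',tri(C,A((47,100)),S,B((120,160))),tri(C,A((708,103)),S,B((352,55))))
print('ring outer',tri(C,A((375,220)),S,B((298,148))))
print('bar ends top', [tri(C,D(a),S,E(b)) for a,b in (((420,27),(434,353)),((602,33),(551,275)))])
print('handle butt',tri(C,D((513,137)),S,E((593,355))),'neck/hook',tri(C,D((517,233)),S,E((686,385))))
print('jars floor front side',[onz(S,B(p),0) for p in((237,376),(272,356),(304,329))])
print('cap tops from side', [onz(S,B(p),.105).round(3) for p in((202,318),(230,290),(270,268),(301,247))])
E
```

```text
Lfoot [0.61410542 0.20375583 0.        ] [0.61597207 0.18806954 0.        ] R [ 0.61949317 -0.08420744  0.        ] [ 0.62015289 -0.09995643  0.        ]
Lfoot side [0.60738104 0.19683255 0.        ] R [ 0.61620506 -0.09089858  0.        ]
posttop [0.61055339 0.1991054  0.318     ] [ 0.62152751 -0.09768084  0.318     ]
posttop tri L (array([0.61791607, 0.20520874, 0.31393765]), np.float64(0.014862130435207566)) (array([ 0.62738583, -0.09660745,  0.31016671]), np.float64(0.007016459697862872))
ring outer (array([0.57018887, 0.04999602, 0.28270213]), np.float64(0.0018844580352525332))
bar ends top [(array([ 0.60735229, -0.19629404,  0.01175604]), np.float64(0.004060026449512062)), (array([ 0.60539784, -0.40662542,  0.0160615 ]), np.float64(0.0015640002857572688))]
handle butt (array([ 0.48133485, -0.30250608,  0.01244057]), np.float64(0.0010265303602405788)) neck/hook (array([ 0.37382684, -0.30186292,  0.02484059]), np.float64(0.0002544580180231701))
jars floor front side [array([0.63097454, 0.09263993, 0.        ]), array([0.62688278, 0.04321503, 0.        ]), array([ 0.63411124, -0.01575014,  0.        ])]
cap tops from side [array([0.627, 0.136, 0.105]), array([0.641, 0.084, 0.105]), array([0.639, 0.028, 0.105]), array([ 0.642, -0.024,  0.105])]
```

```bash
python3 - <<'E'
from h import *
C=cam('top');S=cam('side')
for n,(z,lo,hi) in dict(orange=(.106,(5,180,150),(16,255,255)),turq=(.105,(80,120,100),(95,255,255))).items():
  for nm,K in(('top',C),('side',S)):
    im=cv2.imread(f'pics/{nm}0.png');m=cv2.inRange(cv2.cvtColor(im,cv2.COLOR_BGR2HSV),lo,hi)
    k,l,st,c=cv2.connectedComponentsWithStats(m)
    for i in range(1,k):
        x,y,w,h,a=st[i]
        if a>100: print(n,nm,st[i],'left/right/bottom at z=0:',onz(K,(x+w/2,y+h),0).round(3),'cap top',onz(K,(x+w/2,y+w/2 if nm=='top' else y+6),z).round(3))
E
```

```text
turq top [240 203  18  18 256] left/right/bottom at z=0: [0.528 0.215 0.   ] cap top [0.532 0.2   0.105]
turq side [267 246  19  40 429] left/right/bottom at z=0: [0.533 0.218 0.   ] cap top [0.533 0.208 0.105]
```

```bash
python3 - <<'E'
from h import *
C=cam('top');S=cam('side')
print(onz(C,(275,228),.106),onz(S,(313,243),.106),tri(C,(275,228),S,(313,243)))
# stick handle centroid line, from top mask, at z=.022
im=cv2.imread('pics/top0.png');m=cv2.inRange(cv2.cvtColor(im,cv2.COLOR_BGR2HSV),(8,80,100),(22,220,255))
k,l,st,c=cv2.connectedComponentsWithStats(m); i=[i for i in range(1,k) if st[i,0]==387][0]
for y in range(199,243,3):
    xs=np.where(l[y]==i)[0]
    if len(xs): print(y,xs.min(),xs.max(),onz(C,(xs.mean(),y),.022).round(4))
for x in range(390,458,12):
    ys=np.where(l[:,x]==i)[0]; print(x,ys.min(),ys.max(),onz(C,(x,ys.min()-.5),.024).round(4))
r=R.from_rotvec(read_state()['ee_rot']).as_matrix();print(r.round(3))
# tilted target: fingers forward-down by 25deg, tool x forward/up
th=np.radians(25); z=[np.sin(th),0,-np.cos(th)]; y=[0,-1,0]; M=R.from_matrix(np.c_[np.cross(y,z),y,z])
print(M.as_matrix().round(2)); print(delta((.495,-.302,.10),dst=M))
E
```

```text
[0.49018303 0.12568329 0.106     ] [0.4901976  0.12724299 0.106     ] (array([0.49077431, 0.12605651, 0.10480321]), np.float64(0.0008814919399267204))
199 387 447 [ 0.6108 -0.2831  0.022 ]
202 388 458 [ 0.6023 -0.3008  0.022 ]
205 420 455 [ 0.5948 -0.3404  0.022 ]
208 420 426 [ 0.584  -0.3005  0.022 ]
211 420 426 [ 0.5748 -0.3003  0.022 ]
214 420 426 [ 0.5657 -0.3001  0.022 ]
217 420 426 [ 0.5567 -0.3     0.022 ]
220 420 426 [ 0.5476 -0.2998  0.022 ]
223 420 426 [ 0.5386 -0.2996  0.022 ]
226 420 426 [ 0.5296 -0.2995  0.022 ]
229 420 426 [ 0.5207 -0.2993  0.022 ]
232 420 426 [ 0.5117 -0.2992  0.022 ]
235 420 426 [ 0.5028 -0.299   0.022 ]
238 420 426 [ 0.494  -0.2989  0.022 ]
241 421 426 [ 0.4852 -0.3002  0.022 ]
390 197 202 [ 0.6146 -0.2022  0.024 ]
402 198 203 [ 0.613 -0.238  0.024]
414 198 203 [ 0.6145 -0.2737  0.024 ]
426 199 241 [ 0.613  -0.3095  0.024 ]
438 199 204 [ 0.6145 -0.3453  0.024 ]
450 200 204 [ 0.6129 -0.3811  0.024 ]
[[ 0.935  0.355 -0.   ]
 [ 0.355 -0.935  0.001]
 [ 0.    -0.001 -1.   ]]
[[ 0.91  0.    0.42]
 [ 0.   -1.    0.  ]
 [ 0.42  0.   -0.91]]
(array([ 2.963, -1.594,  1.09 ]), array([-0.077,  0.412,  0.341]))
```

```bash
cat >> h.py <<'E'
def lean(deg,yaw=0,flip=False):
    """fingers tilt forward by deg in the yawed frame; tool x forward (flip: backward)"""
    th=np.radians(deg); z=np.array([np.sin(th),0,-np.cos(th)]); y=np.array([0,-1 if not flip else 1,0])
    return R.from_euler('z',yaw,degrees=True)*R.from_matrix(np.c_[np.cross(y,z),y,z])
def plan(way,start=None):
    """way: list of (pos,Rot); prints the shares of each leg, taken from the pose before"""
    if start is None: s=read_state(); start=(s['tool_pos'],R.from_rotvec(s['ee_rot']))
    p,r=start
    for q,t in way:
        sh=r.inv().apply(np.array(q)-p)/.12; tu=(r.inv()*t).as_rotvec()/np.radians(60)
        print('xyz',sh.round(3),'r',tu.round(3),'' if max(abs(sh).max(),abs(tu).max())<=1 else 'TOO BIG'); p,r=np.array(q),t
E
python3 - <<'E'
from h import *
M=lean(25)
s=read_state(); r0=R.from_rotvec(s['ee_rot'])
plan([((.32,-.51,.2),M),((.42,-.41,.16),M),((.51,-.30,.12),M),((.535,-.30,.07),M)])
E
```

```text
xyz [ 0.985 -0.492  0.255] r [-0.077  0.412  0.341] 
xyz [ 0.614 -0.833  0.654] r [0. 0. 0.] 
xyz [ 0.539 -0.917  0.619] r [0. 0. 0.] 
xyz [0.013 0.    0.466] r [0. 0. 0.]
```

Request:
{"op": "send_rows", "data": {"targets": [{"x": 0.3,"y": -0.15,"z": 0.05,"rx": -0.025,"ry": 0.14,"rz": 0.11,"grip": 1},{"x": 0.65,"y": -0.3,"z": 0.15,"rx": -0.05,"ry": 0.28,"rz": 0.23,"grip": 1},{"x": 0.985,"y": -0.49,"z": 0.255,"rx": -0.077,"ry": 0.412,"rz": 0.341,"grip": 1},{"x": 0.985,"y": -0.49,"z": 0.255,"rx": -0.077,"ry": 0.412,"rz": 0.341,"grip": 1},{"x": 0.985,"y": -0.49,"z": 0.255,"rx": -0.077,"ry": 0.412,"rz": 0.341,"grip": 1}]}}

```text
t: 0.78
tool_pos: [0.3198, -0.5117, 0.201]
ee_rot: [3.065, 0.0, 0.679]
ft_force: [0.4, 0.0, 1.1]
opening: 0.0855
grasp_force: 0.0
```

Request:
{"op": "send_rows", "data": {"targets": [{"x": 0.2,"y": -0.28,"z": 0.22,"grip": 1},{"x": 0.4,"y": -0.56,"z": 0.44,"grip": 1},{"x": 0.61,"y": -0.83,"z": 0.65,"grip": 1},{"x": 0.61,"y": -0.83,"z": 0.65,"grip": 1},{"x": 0.61,"y": -0.83,"z": 0.65,"grip": 1}]}}

```text
$.targets[0]: bad value
```

Request:
{"op": "send_rows", "data": {"targets": [{"x": 0.18,"y": -0.3,"z": 0.2,"grip": 1},{"x": 0.36,"y": -0.6,"z": 0.4,"grip": 1},{"x": 0.54,"y": -0.92,"z": 0.62,"grip": 1},{"x": 0.54,"y": -0.92,"z": 0.62,"grip": 1},{"x": 0.54,"y": -0.92,"z": 0.62,"grip": 1}]}}

```text
$.targets[0]: bad value
```

Request:
{"op": "send_rows", "data": {"targets": [{"x": 0.2,"y": -0.28,"z": 0.22,"rx": 0,"ry": 0,"rz": 0,"grip": 1},{"x": 0.4,"y": -0.56,"z": 0.44,"rx": 0,"ry": 0,"rz": 0,"grip": 1},{"x": 0.61,"y": -0.83,"z": 0.65,"rx": 0,"ry": 0,"rz": 0,"grip": 1},{"x": 0.61,"y": -0.83,"z": 0.65,"rx": 0,"ry": 0,"rz": 0,"grip": 1},{"x": 0.61,"y": -0.83,"z": 0.65,"rx": 0,"ry": 0,"rz": 0,"grip": 1}]}}

```text
t: 1.4
tool_pos: [0.4205, -0.4131, 0.1618]
ee_rot: [3.063, 0.001, 0.681]
ft_force: [0.7, 0.6, 0.8]
opening: 0.0856
grasp_force: 0.0
```

Request:
{"op": "send_rows", "data": {"targets": [{"x": 0.18,"y": -0.3,"z": 0.2,"rx": 0,"ry": 0,"rz": 0,"grip": 1},{"x": 0.36,"y": -0.6,"z": 0.4,"rx": 0,"ry": 0,"rz": 0,"grip": 1},{"x": 0.54,"y": -0.92,"z": 0.62,"rx": 0,"ry": 0,"rz": 0,"grip": 1},{"x": 0.54,"y": -0.92,"z": 0.62,"rx": 0,"ry": 0,"rz": 0,"grip": 1},{"x": 0.54,"y": -0.92,"z": 0.62,"rx": 0,"ry": 0,"rz": 0,"grip": 1}]}}

```text
t: 2.02
tool_pos: [0.5101, -0.3031, 0.1212]
ee_rot: [3.064, -0.002, 0.681]
ft_force: [-0.2, -1.0, -0.4]
opening: 0.0854
grasp_force: 0.0
```

```bash
python3 - <<'E'
from h import *
s=read_state();print(s['q'].round(2),s['tool_pos'])
C=cam('wrist',s);im=grab_frame('wrist')[:,:,::-1];cv2.imwrite('pics/w1.png',im)
print(C['c'],C['R'][:,2])
print([proj(C,p).round() for p in((.612,-.195,.024),(.612,-.405,.024),(.527,-.30,.022))])
plan([((.535,-.30,.05),lean(25)),((.535,-.30,.006),lean(25))])
E
```

```text
[ 1.08  0.41 -0.51  2.11 -0.17  0.32 -0.78] [ 0.5100936  -0.30306971  0.12119204]
[ 0.5171016  -0.30346235  0.28148272] [ 0.13891792 -0.00287104 -0.99029974]
[array([194., 132.]), array([434., 132.]), array([314., 230.])]
xyz [-0.059 -0.035  0.627] r [ 0.004 -0.001 -0.002] 
xyz [-0.155  0.     0.332] r [0. 0. 0.]
```

View pics/w1.png

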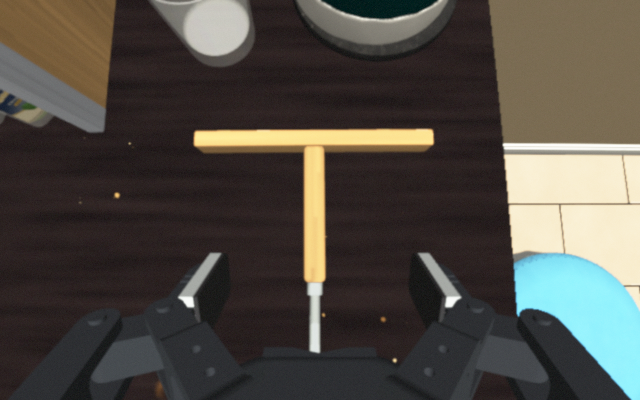

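The wrist view shows the bar spanning (194,131) to (433,131), the handle butt at (314,280) and the right post foot at (104,131). All three match the predictions.

Request:
{"op": "send_rows", "data": {"targets": [{"x": -0.03,"y": -0.02,"z": 0.2,"rx": 0,"ry": 0,"rz": 0,"grip": 0.7},{"x": -0.06,"y": -0.03,"z": 0.5,"rx": 0,"ry": 0,"rz": 0,"grip": 0.7},{"x": -0.06,"y": -0.03,"z": 0.63,"rx": 0,"ry": 0,"rz": 0,"grip": 0.7},{"x": -0.15,"y": -0.03,"z": 0.83,"rx": 0,"ry": 0,"rz": 0,"grip": 0.7},{"x": -0.21,"y": -0.03,"z": 0.96,"rx": 0,"ry": 0,"rz": 0,"grip": 0.7}]}}

```text
t: 2.7
tool_pos: [0.5345, -0.2965, 0.0211]
ee_rot: [-3.058, 0.005, -0.678]
ft_force: [0.3, -0.0, -0.7]
opening: 0.06
grasp_force: 0.0
```

Request:
{"op": "send_rows", "data": {"targets": [{"x": 0,"y": 0,"z": 0,"rx": 0,"ry": 0,"rz": 0,"grip": 0},{"x": 0,"y": 0,"z": 0,"rx": 0,"ry": 0,"rz": 0,"grip": 0},{"x": 0,"y": 0,"z": 0,"rx": 0,"ry": 0,"rz": 0,"grip": 0},{"x": 0,"y": 0,"z": 0,"rx": 0,"ry": 0,"rz": 0,"grip": 0},{"x": 0,"y": 0,"z": 0,"rx": 0,"ry": 0,"rz": 0,"grip": 0}], "grip_force": 80}}

```text
t: 3.32
tool_pos: [0.535, -0.2945, 0.0219]
ee_rot: [-3.057, 0.001, -0.678]
ft_force: [-4.3, -0.8, 6.2]
opening: 0.0122
grasp_force: 78.4
```

```bash
python3 - <<'E'
from h import *
s=read_state();print(s['q'].round(2),s['tool_pos'],s['ft_force'],s['opening'],s['grasp_force'])
C=cam('wrist',s);im=grab_frame('wrist')[:,:,::-1];cv2.imwrite('pics/w2.png',im)
m=cv2.inRange(cv2.cvtColor(im.copy(),cv2.COLOR_BGR2HSV),(8,80,90),(25,255,255))
k,l,st,c=cv2.connectedComponentsWithStats(m)
print([ (st[i],c[i].round()) for i in range(1,k) if st[i,4]>500])
E
```

```text
[ 0.76  0.59 -0.18  2.1  -0.96  0.19 -0.02] [ 0.53497121 -0.29446293  0.02194282] [-4.27578823 -0.82613332  6.18692943] 0.012240914088696778 78.43471490778029
[(array([   0,    0,   31,   81, 1897], dtype=int32), array([12., 35.])), (array([ 594,    0,   46,  140, 4284], dtype=int32), array([621.,  62.])), (array([  132,   103,   385,   251, 18769], dtype=int32), array([331., 169.]))]
```

The arm ran into joint 6's lower limit, so this grasp is too high. I'll reopen, lean 15° instead, and grip further back.

Request:
{"op": "send_rows", "data": {"targets": [{"x": 0,"y": 0,"z": 0,"rx": 0,"ry": 0,"rz": 0,"grip": 0.7},{"x": 0,"y": 0,"z": 0,"rx": 0,"ry": 0,"rz": 0,"grip": 0.7},{"x": 0.1,"y": 0,"z": -0.3,"rx": 0,"ry": 0,"rz": 0,"grip": 0.7},{"x": 0.1,"y": 0,"z": -0.6,"rx": 0,"ry": -0.1,"rz": 0,"grip": 0.7},{"x": 0.1,"y": 0,"z": -0.6,"rx": 0,"ry": -0.167,"rz": 0,"grip": 0.7}]}}

```text
t: 4.0
tool_pos: [0.515, -0.2948, 0.0933]
ee_rot: [-3.105, 0.0, -0.404]
ft_force: [0.5, -0.6, -0.6]
opening: 0.0599
grasp_force: 0.0
```

```bash
python3 - <<'E'
from h import *
s=read_state();print(s['q'].round(2),s['tool_pos'],s['opening'],R.from_rotvec(s['ee_rot']).as_matrix().round(3))
C=cam('wrist',s);im=grab_frame('wrist')[:,:,::-1]
m=cv2.inRange(cv2.cvtColor(im.copy(),cv2.COLOR_BGR2HSV),(8,80,90),(25,255,255))
k,l,st,c=cv2.connectedComponentsWithStats(m)
i=max(range(1,k),key=lambda i:st[i,4] if 150<c[i][0]<450 else 0);print(st[i],c[i])
y=st[i,1]+6
for x in range(st[i,0]+8,st[i,0]+st[i,2]-4,30): print(onz(C,(x,np.where(l[:,x]==i)[0].min()),.024).round(4))
for y in range(st[i,1]+st[i,3]-90,st[i,1]+st[i,3],15):
    xs=np.where(l[y]==i)[0];print(y,onz(C,(xs.mean(),y),.022).round(4))
plan([((.505,-.30,.06),lean(15)),((.505,-.30,.006),lean(15))])
E
```

```text
[ 0.31  0.46  0.31  2.02 -0.58  0.54 -0.52] [ 0.51500118 -0.29476906  0.09328753] 0.05986088532040344 [[ 0.967  0.001  0.256]
 [-0.001 -1.     0.01 ]
 [ 0.256 -0.01  -0.967]]
[  179    95   288   179 11121] [321.8266343  139.30312022]
[ 0.6176 -0.198   0.024 ]
[ 0.6173 -0.2202  0.024 ]
[ 0.6164 -0.2422  0.024 ]
[ 0.6162 -0.2641  0.024 ]
[ 0.6161 -0.2859  0.024 ]
[ 0.6153 -0.3076  0.024 ]
[ 0.6146 -0.3293  0.024 ]
[ 0.6146 -0.3511  0.024 ]
[ 0.614  -0.3728  0.024 ]
[ 0.6133 -0.3947  0.024 ]
184 [ 0.5524 -0.2953  0.022 ]
199 [ 0.5414 -0.2953  0.022 ]
214 [ 0.5303 -0.2949  0.022 ]
229 [ 0.5191 -0.2946  0.022 ]
244 [ 0.5079 -0.2946  0.022 ]
259 [ 0.4967 -0.2942  0.022 ]
xyz [-0.185  0.057  0.248] r [-0.009  0.003  0.003] 
xyz [-0.116  0.     0.435] r [0. 0. 0.]
```

```bash
python3 - <<'E'
from h import *
plan([((.508,-.2945,.045),lean(15,-1.2)),((.508,-.2945,.006),lean(15,-1.2))])
E
```

```text
xyz [-0.193  0.012  0.375] r [-0.015  0.003  0.023] 
xyz [-0.084  0.     0.314] r [0. 0. 0.]
```

Request:
{"op": "send_rows", "data": {"targets": [{"x": -0.1,"y": 0.01,"z": 0.15,"rx": -0.015,"ry": 0,"rz": 0.023,"grip": 0.7},{"x": -0.19,"y": 0.01,"z": 0.375,"rx": -0.015,"ry": 0,"rz": 0.023,"grip": 0.7},{"x": -0.23,"y": 0.01,"z": 0.53,"rx": -0.015,"ry": 0,"rz": 0.023,"grip": 0.7},{"x": -0.275,"y": 0.01,"z": 0.69,"rx": -0.015,"ry": 0,"rz": 0.023,"grip": 0.7},{"x": -0.275,"y": 0.01,"z": 0.69,"rx": -0.015,"ry": 0,"rz": 0.023,"grip": 0.7}]}}

```text
t: 4.68
tool_pos: [0.5032, -0.2925, 0.0006]
ee_rot: [-3.112, 0.039, -0.403]
ft_force: [0.9, -0.2, 1.1]
opening: 0.0599
grasp_force: 0.0
```

Request:
{"op": "send_rows", "data": {"targets": [{"x": 0,"y": 0,"z": 0,"rx": 0,"ry": 0,"rz": 0,"grip": 0},{"x": 0,"y": 0,"z": 0,"rx": 0,"ry": 0,"rz": 0,"grip": 0},{"x": 0,"y": 0,"z": 0,"rx": 0,"ry": 0,"rz": 0,"grip": 0},{"x": 0,"y": 0,"z": 0,"rx": 0,"ry": 0,"rz": 0,"grip": 0},{"x": 0,"y": 0,"z": 0,"rx": 0,"ry": 0,"rz": 0,"grip": 0}], "grip_force": 80}}

```text
t: 5.3
tool_pos: [0.5056, -0.2942, 0.0038]
ee_rot: [3.114, -0.038, 0.41]
ft_force: [-2.1, 1.6, 5.8]
opening: 0.0161
grasp_force: 78.8
```

```bash
cat > stick.py <<'E'
from h import *
def stick(save=None,zt=.024):
    s=read_state();C=cam('wrist',s);im=np.ascontiguousarray(grab_frame('wrist')[:,:,::-1])
    if save: cv2.imwrite(save,im)
    m=cv2.inRange(cv2.cvtColor(im,cv2.COLOR_BGR2HSV),(8,80,90),(25,255,255))
    k,l,st,c=cv2.connectedComponentsWithStats(m)
    i=max(range(1,k),key=lambda i:st[i,4] if 150<c[i][0]<500 else 0);print('px',st[i])
    P=np.array([onz(C,(x,np.where(l[:,x]==i)[0].min()),zt) for x in range(st[i,0]+12,st[i,0]+st[i,2]-8,12)])
    a=np.polyfit(P[:,1],P[:,0],1); ym=[onz(C,(x,np.where(l[:,x]==i)[0].min()),zt)[1] for x in(st[i,0]+1,st[i,0]+st[i,2]-2)]
    print('bar yaw deg',-np.degrees(a[0]),'ends y',np.round(ym,4),'front x at mid',np.polyval(a,np.mean(ym)).round(4),'resid',np.std(P[:,0]-np.polyval(a,P[:,1])).round(5))
    print('q',s['q'].round(2),'tcp',s['tool_pos'].round(4),'ft',s['ft_force'].round(1),'open',s['opening'].round(4))
    return C,im
E
python3 -c "
from stick import *
C,im=stick()
s=read_state();print(R.from_rotvec(s['ee_rot']).as_matrix().round(3))"
```

```text
px [   85    17   468   289 31169]
bar yaw deg -1.3035745988894258 ends y [-0.1937 -0.4007] front x at mid 0.615 resid 0.00013Traceback (most recent call last):
  File "<string>", line 3, in <module>
    C,im=stick()
         ~~~~~^^
  File "stick.py", line 11, in stick
    print('q',s['q'].round(2),'tcp',s['tool_pos'].round(4),'ft',s['ft_force'].round(1),'open',s['opening'].round(4))
                                                                                              ^^^^^^^^^^^^^^^^^^
AttributeError: 'float' object has no attribute 'round'
```

```bash
sed -i "s/s\['opening'\].round(4)/round(s['opening'],4)/" stick.py; python3 - <<'E'
from h import *
import cv2
p=camera_params('wrist')
# w1 pose
st=dict(tool_pos=np.array([.5100936,-.30306971,.12119204]),ee_rot=np.array([3.064,-.002,.681]))
C=cam('wrist',st);print('right foot',onz(C,(104,132),0),onz(C,(106,131),0))
plan([((.503,-.294,.011),lean(15,-1.2)),((.497,-.186,.011),lean(15,0)),((.497,-.07,.011),lean(15,1.8)),((.497,.03,.011),lean(15,1.8))])
E
```

```text
right foot [ 0.62229171 -0.09684084  0.        ] [ 0.62327526 -0.09872533  0.        ]
xyz [-0.005 -0.001 -0.063] r [-0.001 -0.    -0.003] 
xyz [-0.066 -0.899 -0.018] r [ 0.005  0.    -0.019] 
xyz [ 0.    -0.967  0.   ] r [ 0.008  0.    -0.029] 
xyz [ 0.025 -0.833  0.007] r [0. 0. 0.]
```

Request:
{"op": "send_rows", "data": {"targets": [{"x": 0,"y": 0,"z": -0.06,"rx": 0,"ry": 0,"rz": 0,"grip": 0},{"x": -0.06,"y": -0.2,"z": -0.08,"rx": 0,"ry": 0,"rz": 0,"grip": 0},{"x": -0.07,"y": -0.45,"z": -0.08,"rx": 0,"ry": 0,"rz": -0.01,"grip": 0},{"x": -0.07,"y": -0.7,"z": -0.08,"rx": 0.005,"ry": 0,"rz": -0.02,"grip": 0},{"x": -0.07,"y": -0.9,"z": -0.08,"rx": 0.005,"ry": 0,"rz": -0.022,"grip": 0}]}}

```text
t: 5.98
tool_pos: [0.4969, -0.1842, 0.0105]
ee_rot: [-3.112, -0.0, -0.408]
ft_force: [-0.5, 0.7, -1.0]
opening: 0.016
grasp_force: 78.2
```

```bash
python3 - <<'E'
from stick import *
C,im=stick('pics/w3.png',.033)
plan([((.497,-.07,.011),lean(15,1.8)),((.497,.03,.011),lean(15,1.8))])
E
```

```text
px [   86    17   467   289 31116]
bar yaw deg 0.03429796995309387 ends y [-0.0833 -0.2862] front x at mid 0.6049 resid 0.00018
q [ 0.24  0.52  0.15  2.2  -0.77  0.24 -0.48] tcp [ 0.4969 -0.1842  0.0105] ft [-0.5  0.7 -1. ] open 0.016
xyz [ 0.007 -0.916  0.   ] r [ 0.001  0.002 -0.026] 
xyz [ 0.025 -0.833  0.007] r [0. 0. 0.]
```

View pics/w3.png

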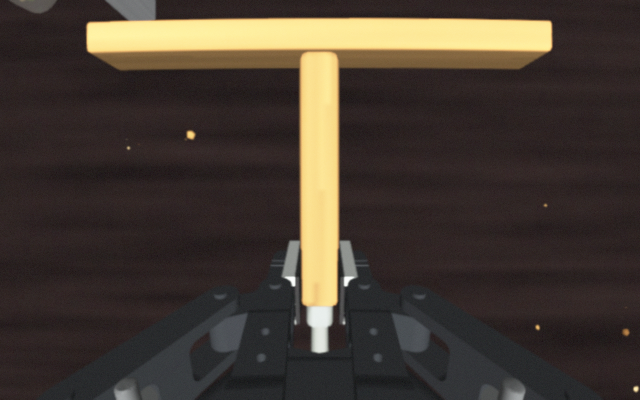

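The stick is held square: the bar spans (87..551, 20) and sits at the same pixels after the lift. I'll slide left a bit higher because joint 6 is near its limit.

Request:
{"op": "send_rows", "data": {"targets": [{"x": 0.03,"y": -0.2,"z": -0.12,"rx": 0,"ry": 0,"rz": -0.01,"grip": 0},{"x": 0.06,"y": -0.4,"z": -0.24,"rx": 0,"ry": 0,"rz": -0.02,"grip": 0},{"x": 0.09,"y": -0.6,"z": -0.31,"rx": 0,"ry": 0,"rz": -0.026,"grip": 0},{"x": 0.09,"y": -0.8,"z": -0.31,"rx": 0,"ry": 0,"rz": -0.026,"grip": 0},{"x": 0.09,"y": -0.92,"z": -0.31,"rx": 0,"ry": 0,"rz": -0.026,"grip": 0}]}}

```text
t: 6.65
tool_pos: [0.4979, -0.0739, 0.0496]
ee_rot: [3.114, 0.044, 0.408]
ft_force: [-0.2, -0.8, -1.6]
opening: 0.0161
grasp_force: 78.3
```

```bash
python3 - <<'E'
from h import *
s=read_state();print(s['q'].round(2),s['tool_pos'])
plan([((.495,.035,.05),lean(15,1.8)),((.505,.045,.012),lean(15,1.8))])
E
```

```text
[-0.18  0.41  0.34  2.28 -0.67  0.27 -0.79] [ 0.49792489 -0.07391637  0.04964431]
xyz [ 0.002 -0.908 -0.006] r [ 0.005  0.001 -0.003] 
xyz [ 0.001 -0.081  0.328] r [0. 0. 0.]
```

Request:
{"op": "send_rows", "data": {"targets": [{"x": 0,"y": -0.2,"z": 0,"rx": 0.005,"ry": 0,"rz": 0,"grip": 0},{"x": 0,"y": -0.4,"z": 0,"rx": 0.005,"ry": 0,"rz": 0,"grip": 0},{"x": 0,"y": -0.6,"z": 0,"rx": 0.005,"ry": 0,"rz": 0,"grip": 0},{"x": 0,"y": -0.8,"z": 0,"rx": 0.005,"ry": 0,"rz": 0,"grip": 0},{"x": 0,"y": -0.92,"z": 0,"rx": 0.005,"ry": 0,"rz": 0,"grip": 0}]}}

```text
t: 7.28
tool_pos: [0.495, 0.0364, 0.0489]
ee_rot: [-3.11, -0.045, -0.407]
ft_force: [-0.8, -1.0, -1.6]
opening: 0.0163
grasp_force: 78.4
```

```bash
python3 - <<'E'
from stick import *
C,im=stick('pics/w4.png',.07)
t=grab_frame('top')[:,:,::-1];cv2.imwrite('pics/t4.png',t);si=grab_frame('side')[:,:,::-1]
a=cv2.resize(t[140:240,220:380],None,fx=2.5,fy=2.5,interpolation=cv2.INTER_CUBIC)
b=cv2.resize(si[140:300,220:380],None,fx=2.5,fy=2.5,interpolation=cv2.INTER_CUBIC)
o=np.zeros((600,800,3),np.uint8);o[:250,:400]=a;o[:400,400:]=b;o[400:600,400:720]=im[::2,::2];cv2.imwrite('pics/c4.png',o)
plan([((.507,.045,.05),lean(15,1.8)),((.507,.045,.012),lean(15,1.8))])
E
```

```text
px [   86     0   467   306 32373]
bar yaw deg 2.7420170002982194 ends y [ 0.1414 -0.0636] front x at mid 0.6044 resid 0.00212
q [-0.54  0.42  0.45  2.3  -0.65  0.25 -1.07] tcp [0.495  0.0364 0.0489] ft [-0.8 -1.  -1.6] open 0.0163
xyz [ 0.101 -0.074  0.017] r [ 0.     0.001 -0.002] 
xyz [-0.082  0.     0.306] r [0. 0. 0.]
```

View pics/c4.png

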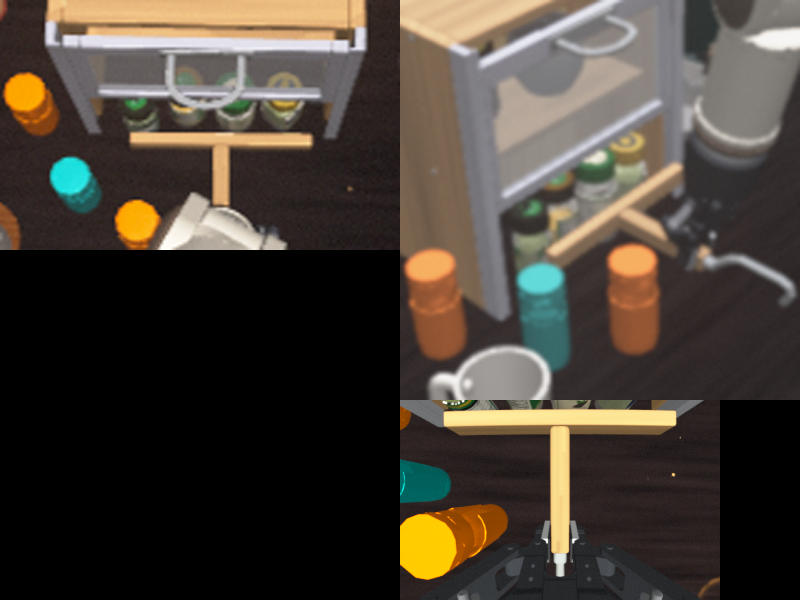

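The bar is in front of the four jars, below the sash and clear of the decoys. It needs to move about 10 mm left and down.

Request:
{"op": "send_rows", "data": {"targets": [{"x": 0.05,"y": -0.05,"z": 0.01,"rx": 0,"ry": 0,"rz": 0,"grip": 0},{"x": 0.1,"y": -0.08,"z": 0.02,"rx": 0,"ry": 0,"rz": 0,"grip": 0},{"x": 0.05,"y": -0.08,"z": 0.18,"rx": 0,"ry": 0,"rz": 0,"grip": 0},{"x": 0.02,"y": -0.08,"z": 0.325,"rx": 0,"ry": 0,"rz": 0,"grip": 0},{"x": 0.02,"y": -0.08,"z": 0.325,"rx": 0,"ry": 0,"rz": 0,"grip": 0}]}}

```text
t: 8.05
tool_pos: [0.5066, 0.0443, 0.0105]
ee_rot: [-3.112, -0.04, -0.404]
ft_force: [0.1, 0.5, -1.6]
opening: 0.0164
grasp_force: 78.6
```

```bash
python3 - <<'E'
from stick import *
s=read_state();print(s['q'].round(2),s['tool_pos'],s['ft_force']);r=R.from_rotvec(s['ee_rot'])
print(r.as_matrix().round(3))
plan([((.5365,.046,.010),lean(15,1.8)),((.5515,.0465,.010),lean(15,1.8))])
E
```

```text
[-0.5   0.52  0.39  2.27 -0.89  0.19 -0.86] [0.50656766 0.04430747 0.01050175] [ 0.10420548  0.46376623 -1.60863639]
[[ 0.967  0.026  0.255]
 [ 0.025 -1.     0.006]
 [ 0.255  0.    -0.967]]
xyz [ 0.24  -0.008  0.068] r [ 0.002  0.004 -0.005] 
xyz [ 0.121 -0.     0.032] r [0. 0. 0.]
```

Request:
{"op": "send_rows", "data": {"targets": [{"x": 0.07,"y": 0,"z": 0.02,"rx": 0,"ry": 0,"rz": -0.005,"grip": 0},{"x": 0.13,"y": 0,"z": 0.037,"rx": 0,"ry": 0,"rz": -0.005,"grip": 0},{"x": 0.19,"y": 0,"z": 0.054,"rx": 0,"ry": 0,"rz": -0.005,"grip": 0},{"x": 0.25,"y": 0,"z": 0.07,"rx": 0,"ry": 0,"rz": -0.005,"grip": 0},{"x": 0.32,"y": 0,"z": 0.087,"rx": 0,"ry": 0,"rz": -0.005,"grip": 0}]}}

```text
t: 8.68
tool_pos: [0.5472, 0.0463, 0.0114]
ee_rot: [-3.111, -0.051, -0.407]
ft_force: [-2.9, -0.2, 0.0]
opening: 0.0158
grasp_force: 78.8
```

```bash
python3 - <<'E'
from stick import *
C,im=stick(None,.03)
t=grab_frame('top')[:,:,::-1];si=grab_frame('side')[:,:,::-1]
a=cv2.resize(t[140:220,230:370],None,fx=2.8,fy=2.8,interpolation=cv2.INTER_CUBIC)
b=cv2.resize(si[180:290,240:350],None,fx=3.6,fy=3.6,interpolation=cv2.INTER_CUBIC)
o=np.zeros((600,800,3),np.uint8);o[:a.shape[0],:a.shape[1]]=a;o[:b.shape[0],400:400+b.shape[1]]=b;o[400:600,400:720]=im[::2,::2];o[240:440,:320]=im[:200,160:480];cv2.imwrite('pics/c5.png',o)
plan([((.5515,.0465,.010),lean(15,1.8))])
T=cam('top');S=cam('side'); print(proj(S,(.658,.1,.03)),proj(S,(.662,.0,.03)))
E
```

```text
px [   85     9   468   297 31187]
bar yaw deg 2.046562849344746 ends y [ 0.1538 -0.0552] front x at mid 0.6573 resid 0.00021
q [-0.52  0.57  0.44  2.18 -0.87  0.26 -0.89] tcp [0.5472 0.0463 0.0114] ft [-2.9 -0.2  0. ] open 0.0158
xyz [ 0.022 -0.003  0.021] r [ 0.001 -0.     0.001] 
[276.96176314 233.48848187] [301.15409051 217.0820671 ]
```

View pics/c5.png

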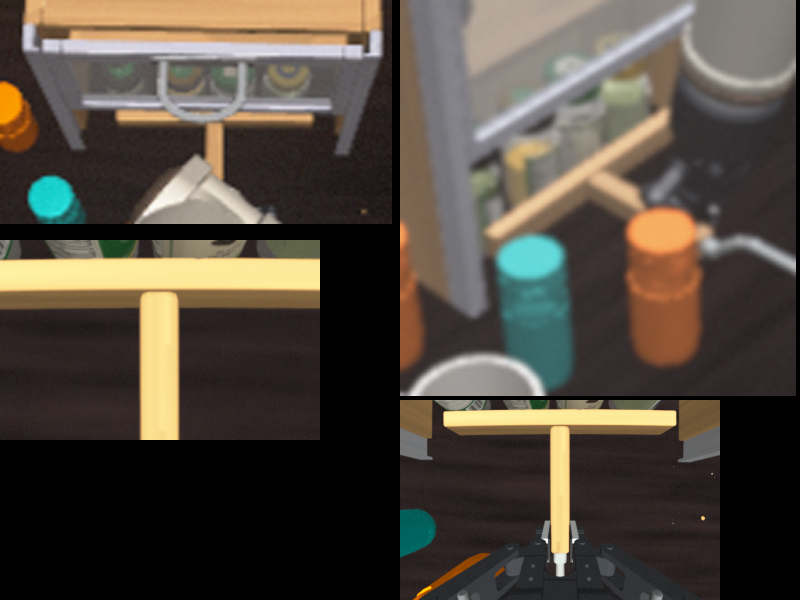

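All four jars stand behind the bar. In the wrist view the inner post feet are at about (64,110) and (560,116), which gives the cupboard front relative to the bar.

```bash
python3 - <<'E'
from stick import *
s=read_state();C=cam('wrist',s);im=np.ascontiguousarray(grab_frame('wrist')[:,:,::-1])
g=cv2.GaussianBlur(cv2.cvtColor(im,cv2.COLOR_BGR2GRAY),(3,3),0).astype(float)
for x in list(range(4,64,8))+list(range(564,640,8)):
    d=np.diff(g[80:180,x]); y=80+d.argmin()+.5; print(x,y,onz(C,(x,y),0).round(4),round(d.min()),end=' | ')
E
```

```text
4 112.5 [0.62   0.2241 0.    ] -25 | 12 114.5 [0.6189 0.2193 0.    ] -25 | 20 116.5 [0.6179 0.2145 0.    ] -27 | 28 117.5 [0.6174 0.2097 0.    ] -26 | 36 119.5 [0.6164 0.205  0.    ] -25 | 44 121.5 [0.6153 0.2003 0.    ] -25 | 52 120.5 [0.616  0.1956 0.    ] -27 | 60 120.5 [0.616 0.191 0.   ] -28 | 564 125.5 [ 0.6219 -0.0878  0.    ] -30 | 572 125.5 [ 0.6221 -0.0924  0.    ] -30 | 580 125.5 [ 0.6223 -0.097   0.    ] -28 | 588 123.5 [ 0.6236 -0.1016  0.    ] -27 | 596 121.5 [ 0.6249 -0.1063  0.    ] -27 | 604 119.5 [ 0.6262 -0.1109  0.    ] -27 | 612 117.5 [ 0.6276 -0.1156  0.    ] -27 | 620 115.5 [ 0.6289 -0.1203  0.    ] -27 | 628 113.5 [ 0.6303 -0.1251  0.    ] -25 | 636 111.5 [ 0.6316 -0.1298  0.    ] -24 |
```

Request:
{"op": "send_rows", "data": {"targets": [{"x": 0.02,"y": 0,"z": 0.008,"rx": 0,"ry": 0,"rz": 0.004,"grip": 0},{"x": 0.044,"y": 0,"z": 0.016,"rx": 0,"ry": 0,"rz": 0.007,"grip": 0},{"x": 0.044,"y": 0,"z": 0.016,"rx": 0,"ry": 0,"rz": 0.007,"grip": 0},{"x": 0.044,"y": 0,"z": 0.016,"rx": 0,"ry": 0,"rz": 0.007,"grip": 0},{"x": 0.044,"y": 0,"z": 0.016,"rx": 0,"ry": 0,"rz": 0.007,"grip": 0}]}}

```text
t: 9.5
tool_pos: [0.5523, 0.0463, 0.0108]
ee_rot: [-3.111, -0.039, -0.407]
ft_force: [-2.5, 0.3, -1.0]
opening: 0.0161
grasp_force: 78.8
```

```bash
python3 - <<'E'
from stick import *
C,im=stick(None,.03)
plan([((.51,.045,.011),lean(15,1.6)),((.495,.04,.04),lean(15,1.6)),((.47,-.06,.05),lean(15,1)),((.45,-.16,.05),lean(15,0))])
E
```

```text
px [   86     9   467   297 31170]
bar yaw deg 1.5931421650315771 ends y [ 0.1523 -0.0555] front x at mid 0.6621 resid 0.00038
q [-0.52  0.58  0.44  2.17 -0.87  0.26 -0.9 ] tcp [0.5523 0.0463 0.0108] ft [-2.5  0.3 -1. ] open 0.0161
xyz [-0.34   0.002 -0.092] r [-0.     0.002 -0.003] 
xyz [-0.059  0.038 -0.266] r [0. 0. 0.] 
xyz [-0.202  0.827 -0.14 ] r [-0.003  0.     0.01 ] 
xyz [-0.175  0.83  -0.047] r [-0.004 -0.     0.016]
```

The jars were pushed with the bar front at about 45 mm inside and held there for over 0.4 s. Next I'll withdraw straight back and carry the stick right to lay it down.

Request:
{"op": "send_rows", "data": {"targets": [{"x": -0.1,"y": 0,"z": -0.025,"rx": 0,"ry": 0,"rz": 0,"grip": 0},{"x": -0.22,"y": 0,"z": -0.06,"rx": 0,"ry": 0,"rz": 0,"grip": 0},{"x": -0.34,"y": 0,"z": -0.09,"rx": 0,"ry": 0,"rz": 0,"grip": 0},{"x": -0.38,"y": 0.02,"z": -0.22,"rx": 0,"ry": 0,"rz": 0,"grip": 0},{"x": -0.4,"y": 0.04,"z": -0.36,"rx": 0,"ry": 0,"rz": 0,"grip": 0}]}}

```text
t: 10.18
tool_pos: [0.4933, 0.0397, 0.0403]
ee_rot: [-3.111, -0.038, -0.405]
ft_force: [-0.0, -0.1, -1.1]
opening: 0.0162
grasp_force: 78.6
```

Request:
{"op": "send_rows", "data": {"targets": [{"x": 0,"y": 0.25,"z": 0,"rx": 0,"ry": 0,"rz": 0,"grip": 0},{"x": 0,"y": 0.5,"z": 0,"rx": 0,"ry": 0,"rz": 0.01,"grip": 0},{"x": 0,"y": 0.75,"z": 0,"rx": 0,"ry": 0,"rz": 0.02,"grip": 0},{"x": 0,"y": 1,"z": 0,"rx": 0,"ry": 0,"rz": 0.027,"grip": 0},{"x": 0,"y": 1,"z": 0,"rx": 0,"ry": 0,"rz": 0.027,"grip": 0}]}}

```text
t: 10.8
tool_pos: [0.4974, -0.083, 0.0405]
ee_rot: [-3.109, 0.013, -0.408]
ft_force: [-0.4, -0.1, -1.7]
opening: 0.0161
grasp_force: 78.6
```

Request:
{"op": "send_rows", "data": {"targets": [{"x": 0,"y": 0.25,"z": 0,"rx": 0,"ry": 0,"rz": 0,"grip": 0},{"x": 0,"y": 0.5,"z": 0,"rx": 0,"ry": 0,"rz": 0,"grip": 0},{"x": 0,"y": 0.75,"z": 0,"rx": 0,"ry": 0,"rz": 0,"grip": 0},{"x": 0,"y": 1,"z": 0,"rx": 0,"ry": 0,"rz": 0,"grip": 0},{"x": 0,"y": 1,"z": 0,"rx": 0,"ry": 0,"rz": 0,"grip": 0}]}}

```text
t: 11.42
tool_pos: [0.4974, -0.202, 0.0394]
ee_rot: [-3.109, 0.01, -0.408]
ft_force: [-0.4, -0.5, -0.3]
opening: 0.0163
grasp_force: 78.7
```

```bash
python3 - <<'E'
from stick import *
C,im=stick(None,.07)
s=read_state();p=s['tool_pos']
plan([((.495,p[1]-.01,.02),lean(15,0)),((.495,p[1]-.01,.005),lean(15,0))])
t=grab_frame('top')[:,:,::-1];si=grab_frame('side')[:,:,::-1]
a=cv2.resize(t[140:220,230:370],None,fx=2.8,fy=2.8,interpolation=cv2.INTER_CUBIC)
b=cv2.resize(si[170:280,240:350],None,fx=3.6,fy=3.6,interpolation=cv2.INTER_CUBIC)
o=np.zeros((600,800,3),np.uint8);o[:a.shape[0],:a.shape[1]]=a;o[:b.shape[0],400:400+b.shape[1]]=b;cv2.imwrite('pics/c6.png',o)
E
```

```text
px [   86    17   467   289 31180]
bar yaw deg -0.4013609792534402 ends y [-0.1078 -0.2984] front x at mid 0.601 resid 0.00017
q [ 0.05  0.5   0.43  2.19 -0.91  0.39 -0.34] tcp [ 0.4974 -0.202   0.0394] ft [-0.4 -0.5 -0.3] open 0.0163
xyz [-0.059  0.085  0.148] r [-0.007  0.002 -0.005] 
xyz [-0.032  0.     0.121] r [0. 0. 0.]
```

View pics/c6.png

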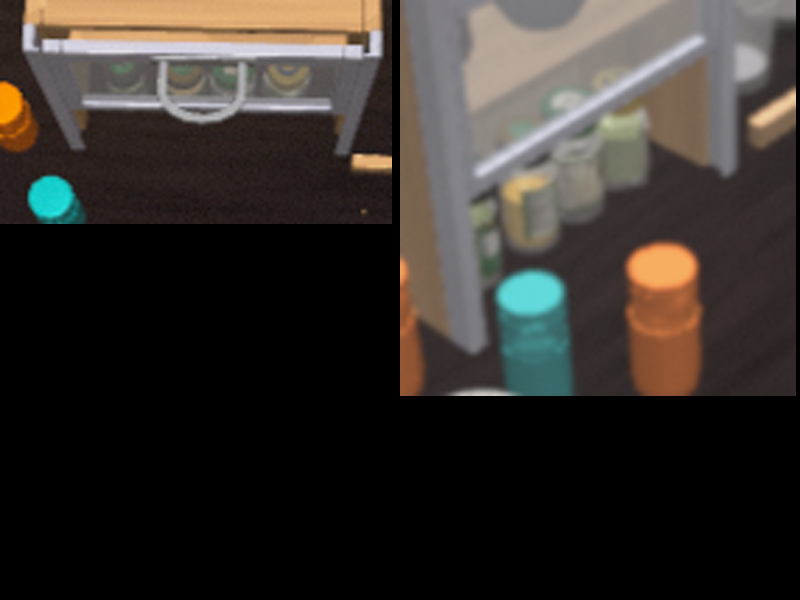

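The jars stand in an even row with the sash still up; the jar bases in the side crop are at (530,250), (580,221) and (628,187). Now I'll lay the stick down for an upright regrasp.

Request:
{"op": "send_rows", "data": {"targets": [{"x": -0.03,"y": 0.08,"z": 0.07,"rx": 0,"ry": 0,"rz": 0,"grip": 0},{"x": -0.06,"y": 0.08,"z": 0.15,"rx": 0,"ry": 0,"rz": 0,"grip": 0},{"x": -0.08,"y": 0.08,"z": 0.23,"rx": 0,"ry": 0,"rz": 0,"grip": 0},{"x": -0.094,"y": 0.08,"z": 0.278,"rx": 0,"ry": 0,"rz": 0,"grip": 0},{"x": -0.094,"y": 0.08,"z": 0.278,"rx": 0,"ry": 0,"rz": 0,"grip": 0}]}}

```text
t: 12.2
tool_pos: [0.4956, -0.2086, 0.0039]
ee_rot: [-3.106, 0.004, -0.407]
ft_force: [-0.9, 1.7, 1.5]
opening: 0.0159
grasp_force: 78.9
```

```bash
python3 - <<'E'
from stick import *
stick(None,.024)
S=cam('side');T=cam('top')
for (u,v),r in (((530,250),.021),((580,221),.022),((628,187),.021)):
    p=onz(S,(240+(u-400)/3.6,170+v/3.6),0); d=ray(S,(240+(u-400)/3.6,170+v/3.6))[:2]; d/=np.linalg.norm(d); print('jar front x',(p[:2]+r*d-[r,0]).round(4))
for u,v in((480,352),(728,176)): print('post foot side',onz(S,(240+(u-400)/3.6,170+v/3.6),0).round(4))
E
```

```text
px [   85    17   469   289 31172]
bar yaw deg -0.15608308118550507 ends y [-0.1052 -0.3127] front x at mid 0.6052 resid 0.00012
q [ 0.16  0.56  0.31  2.18 -1.02  0.32 -0.2 ] tcp [ 0.4956 -0.2086  0.0039] ft [-0.9  1.7  1.5] open 0.0159
jar front x [0.6645 0.083 ]
jar front x [0.6607 0.0294]
jar front x [ 0.6634 -0.0294]
post foot side [0.6096 0.1992 0.    ]
post foot side [ 0.6166 -0.0823  0.    ]
```

Request:
{"op": "send_rows", "data": {"targets": [{"x": 0,"y": 0,"z": 0,"rx": 0,"ry": 0,"rz": 0,"grip": 0.7},{"x": 0,"y": 0,"z": 0,"rx": 0,"ry": 0,"rz": 0,"grip": 0.7},{"x": 0.08,"y": 0,"z": -0.2,"rx": 0,"ry": 0,"rz": 0,"grip": 0.7},{"x": 0.14,"y": 0,"z": -0.4,"rx": 0,"ry": -0.1,"rz": 0,"grip": 0.7},{"x": 0.14,"y": 0,"z": -0.4,"rx": 0,"ry": -0.25,"rz": 0,"grip": 0.7}]}}

```text
t: 12.88
tool_pos: [0.4993, -0.2111, 0.0572]
ee_rot: [-3.136, 0.008, 0.005]
ft_force: [2.5, 0.1, -1.3]
opening: 0.0595
grasp_force: 0.0
```

```bash
python3 - <<'E'
from stick import *
stick(None,.024)
plan([((.5055,-.2085,.03),lean(0,-.2)),((.5055,-.2085,.004),lean(0,-.2))])
E
```

```text
px [  116    39   399   223 17272]
bar yaw deg 0.09579245897042987 ends y [-0.106  -0.3129] front x at mid 0.6058 resid 0.00012
q [-0.19  0.63  0.7   1.97 -0.59  0.76 -0.71] tcp [ 0.4993 -0.2111  0.0572] ft [ 2.5  0.1 -1.3] open 0.0595
xyz [ 0.014 -0.003  0.218] r [-0.004  0.008  0.005] 
xyz [0.    0.    0.217] r [0. 0. 0.]
```

Request:
{"op": "send_rows", "data": {"targets": [{"x": 0.015,"y": 0,"z": 0.15,"rx": 0,"ry": 0,"rz": 0,"grip": 0.7},{"x": 0.015,"y": 0,"z": 0.3,"rx": 0,"ry": 0.008,"rz": 0,"grip": 0.7},{"x": 0.015,"y": 0,"z": 0.435,"rx": 0,"ry": 0.008,"rz": 0,"grip": 0.7},{"x": 0.015,"y": 0,"z": 0.435,"rx": 0,"ry": 0.008,"rz": 0,"grip": 0.7},{"x": 0.015,"y": 0,"z": 0.435,"rx": 0,"ry": 0.008,"rz": 0,"grip": 0.7}]}}

```text
t: 13.55
tool_pos: [0.5007, -0.2098, 0.0025]
ee_rot: [-3.133, 0.005, -0.011]
ft_force: [0.8, 0.1, 0.1]
opening: 0.0596
grasp_force: 0.0
```

Request:
{"op": "send_rows", "data": {"targets": [{"x": 0,"y": 0,"z": 0,"rx": 0,"ry": 0,"rz": 0,"grip": 0},{"x": 0,"y": 0,"z": 0,"rx": 0,"ry": 0,"rz": 0,"grip": 0},{"x": 0,"y": 0,"z": 0,"rx": 0,"ry": 0,"rz": 0,"grip": 0},{"x": 0,"y": 0,"z": 0,"rx": 0,"ry": 0,"rz": 0,"grip": 0},{"x": 0,"y": 0,"z": 0,"rx": 0,"ry": 0,"rz": 0,"grip": 0}], "grip_force": 110}}

```text
t: 14.18
tool_pos: [0.5017, -0.2093, 0.0033]
ee_rot: [-3.133, 0.002, -0.012]
ft_force: [-1.6, 1.3, 5.7]
opening: 0.0154
grasp_force: 108.3
```

```bash
python3 - <<'E'
from stick import *
stick(None,.024)
s=read_state();p=s['tool_pos'];r=R.from_rotvec(s['ee_rot']);print(r.as_matrix().round(3))
for h in ((.45,-.20,.11),(.43,-.2,.2),(.43,-.2,.3)): plan([(h,lean(0,0))],(p,r))
print(pinch_z)
E
```

```text
px [   36    17   569   304 36919]
bar yaw deg 0.05590464514669513 ends y [-0.1068 -0.3129] front x at mid 0.6057 resid 0.0001
q [-0.12  0.71  0.61  1.98 -0.68  0.66 -0.64] tcp [ 0.5017 -0.2093  0.0033] ft [-1.6  1.3  5.7] open 0.0154
[[ 1.    -0.002  0.008]
 [-0.002 -1.     0.008]
 [ 0.008 -0.008 -1.   ]]
xyz [-0.424 -0.085 -0.892] r [-0.008 -0.008 -0.002] 
xyz [-0.585 -0.091 -1.643] r [-0.008 -0.008 -0.002] TOO BIG
xyz [-0.578 -0.097 -2.477] r [-0.008 -0.008 -0.002] TOO BIG
-0.0187
```

Request:
{"op": "send_rows", "data": {"targets": [{"x": 0,"y": 0,"z": -0.2,"rx": 0,"ry": 0,"rz": 0,"grip": 0},{"x": -0.15,"y": -0.03,"z": -0.4,"rx": 0,"ry": 0,"rz": 0,"grip": 0},{"x": -0.3,"y": -0.06,"z": -0.6,"rx": -0.008,"ry": -0.008,"rz": 0,"grip": 0},{"x": -0.42,"y": -0.08,"z": -0.8,"rx": -0.008,"ry": -0.008,"rz": 0,"grip": 0},{"x": -0.42,"y": -0.08,"z": -0.9,"rx": -0.008,"ry": -0.008,"rz": 0,"grip": 0}]}}

```text
t: 14.85
tool_pos: [0.4496, -0.2002, 0.1112]
ee_rot: [-3.141, 0.004, 0.001]
ft_force: [0.3, 0.4, -1.4]
opening: 0.0153
grasp_force: 107.9
```

Request:
{"op": "send_rows", "data": {"targets": [{"x": -0.05,"y": 0,"z": -0.25,"rx": 0,"ry": 0,"rz": 0,"grip": 0},{"x": -0.1,"y": 0,"z": -0.5,"rx": 0,"ry": 0,"rz": -0.1,"grip": 0},{"x": -0.15,"y": 0,"z": -0.75,"rx": 0,"ry": 0,"rz": -0.25,"grip": 0},{"x": -0.15,"y": 0,"z": -1,"rx": 0,"ry": 0,"rz": -0.4,"grip": 0},{"x": -0.15,"y": 0,"z": -1,"rx": 0,"ry": 0,"rz": -0.5,"grip": 0}]}}

```text
t: 15.48
tool_pos: [0.4346, -0.2011, 0.2327]
ee_rot: [3.032, 0.816, 0.005]
ft_force: [0.7, 0.4, -1.4]
opening: 0.0151
grasp_force: 107.9
```

```bash
python3 - <<'E'
from h import *
s=read_state();print(s['q'].round(2),s['tool_pos'],s['opening'],R.from_rotvec(s['ee_rot']).as_matrix().round(3))
E
```

```text
[-0.37  0.21  0.85  2.   -0.19  1.   -0.48] [ 0.43456586 -0.20107717  0.23265344] 0.01513868784440003 [[ 0.865  0.502  0.004]
 [ 0.502 -0.865 -0.001]
 [ 0.003  0.003 -1.   ]]
```

Request:
{"op": "send_rows", "data": {"targets": [{"x": 0,"y": 0,"z": 0,"rx": 0,"ry": 0,"rz": -0.16,"grip": 0},{"x": 0,"y": 0,"z": 0,"rx": 0,"ry": 0,"rz": -0.33,"grip": 0},{"x": 0,"y": 0,"z": 0,"rx": 0,"ry": 0,"rz": -0.5,"grip": 0},{"x": 0,"y": 0,"z": 0,"rx": 0,"ry": 0,"rz": -0.67,"grip": 0},{"x": 0,"y": 0,"z": 0,"rx": 0,"ry": 0,"rz": -0.83,"grip": 0}]}}

```text
t: 16.1
tool_pos: [0.4329, -0.2004, 0.2302]
ee_rot: [-2.406, -2.019, 0.002]
ft_force: [0.2, 0.4, -0.6]
opening: 0.0153
grasp_force: 107.8
```

Request:
{"op": "send_rows", "data": {"targets": [{"x": 0,"y": 0,"z": 0,"rx": 0,"ry": 0,"rz": -0.16,"grip": 0},{"x": 0,"y": 0,"z": 0,"rx": 0,"ry": 0,"rz": -0.33,"grip": 0},{"x": 0,"y": 0,"z": 0,"rx": 0,"ry": 0,"rz": -0.5,"grip": 0},{"x": 0,"y": 0,"z": 0,"rx": 0,"ry": 0,"rz": -0.67,"grip": 0},{"x": 0,"y": 0,"z": 0,"rx": 0,"ry": 0,"rz": -0.83,"grip": 0}]}}

```text
t: 16.73
tool_pos: [0.4329, -0.2004, 0.2302]
ee_rot: [-1.332, -2.844, 0.001]
ft_force: [-0.2, -0.1, -1.4]
opening: 0.0154
grasp_force: 107.8
```

```bash
python3 - <<'E'
from h import *
s=read_state();print(s['q'].round(2),s['tool_pos'],s['opening'],R.from_rotvec(s['ee_rot']).as_matrix().round(3))
plan([((.43,-.1,.31),lean(0,181.5)),((.43,.0,.318),lean(0,181.5)),((.43,.048,.318),lean(0,181.5)),((.472,.048,.318),lean(0,181.5))])
E
```

```text
[-0.15  0.18  0.58  2.   -0.12  1.    1.19] [ 0.43289375 -0.2004047   0.23016348] 0.015396779214823133 [[-0.64   0.768 -0.001]
 [ 0.768  0.64  -0.   ]
 [ 0.001 -0.001 -1.   ]]
xyz [ 0.659  0.516 -0.666] r [-0.001 -0.001 -0.862] 
xyz [-0.022  0.833 -0.067] r [0. 0. 0.] 
xyz [-0.01  0.4   0.  ] r [0. 0. 0.] 
xyz [-0.35  -0.009  0.   ] r [0. 0. 0.]
```

Request:
{"op": "send_rows", "data": {"targets": [{"x": 0.1,"y": 0.1,"z": -0.13,"rx": 0,"ry": 0,"rz": -0.17,"grip": 0},{"x": 0.25,"y": 0.2,"z": -0.27,"rx": 0,"ry": 0,"rz": -0.34,"grip": 0},{"x": 0.4,"y": 0.3,"z": -0.4,"rx": 0,"ry": 0,"rz": -0.51,"grip": 0},{"x": 0.55,"y": 0.42,"z": -0.55,"rx": 0,"ry": 0,"rz": -0.68,"grip": 0},{"x": 0.66,"y": 0.52,"z": -0.667,"rx": 0,"ry": 0,"rz": -0.862,"grip": 0}]}}

```text
t: 17.35
tool_pos: [0.4308, -0.0985, 0.311]
ee_rot: [0.038, -3.141, -0.0]
ft_force: [0.2, -0.1, -1.8]
opening: 0.0158
grasp_force: 107.8
```

Request:
{"op": "send_rows", "data": {"targets": [{"x": 0,"y": 0.2,"z": -0.07,"rx": 0,"ry": 0,"rz": 0,"grip": 0},{"x": 0,"y": 0.4,"z": -0.07,"rx": 0,"ry": 0,"rz": 0,"grip": 0},{"x": -0.02,"y": 0.6,"z": -0.07,"rx": 0,"ry": 0,"rz": 0,"grip": 0},{"x": -0.02,"y": 0.83,"z": -0.07,"rx": 0,"ry": 0,"rz": 0,"grip": 0},{"x": -0.02,"y": 0.83,"z": -0.07,"rx": 0,"ry": 0,"rz": 0,"grip": 0}]}}

```text
t: 17.98
tool_pos: [0.4312, 0.0024, 0.3185]
ee_rot: [0.034, -3.14, -0.001]
ft_force: [0.3, -1.0, -0.2]
opening: 0.0155
grasp_force: 107.9
```

```bash
python3 - <<'E'
from h import *
s=read_state();print(s['q'].round(2),s['tool_pos'],s['opening'],R.from_rotvec(s['ee_rot']).as_matrix().round(3))
plan([((.43,.048,.318),lean(0,181.5)),((.472,.048,.318),lean(0,181.5))])
E
```

```text
[-0.38 -0.02  0.31  1.97  0.01  1.19  1.52] [0.43119661 0.00235824 0.31854759] 0.015515532280787005 [[-1.    -0.022 -0.002]
 [-0.022  1.     0.001]
 [ 0.002  0.001 -1.   ]]
xyz [0.002 0.38  0.005] r [ 0.001 -0.002 -0.004] 
xyz [-0.35  -0.009  0.   ] r [0. 0. 0.]
```

Request:
{"op": "send_rows", "data": {"targets": [{"x": 0,"y": 0.13,"z": 0,"rx": 0,"ry": 0,"rz": 0,"grip": 0},{"x": 0,"y": 0.26,"z": 0,"rx": 0,"ry": 0,"rz": -0.003,"grip": 0},{"x": 0,"y": 0.38,"z": 0,"rx": 0,"ry": 0,"rz": -0.003,"grip": 0},{"x": -0.15,"y": 0.375,"z": 0,"rx": 0,"ry": 0,"rz": -0.003,"grip": 0},{"x": -0.15,"y": 0.375,"z": 0,"rx": 0,"ry": 0,"rz": -0.003,"grip": 0}]}}

```text
t: 18.6
tool_pos: [0.4494, 0.0452, 0.3186]
ee_rot: [0.032, -3.14, 0.001]
ft_force: [0.2, -0.1, -0.4]
opening: 0.0158
grasp_force: 107.9
```

```bash
python3 - <<'E'
from h import *
s=read_state();print(s['tool_pos'])
t=grab_frame('top')[:,:,::-1];si=grab_frame('side')[:,:,::-1]
a=cv2.resize(t[140:220,240:360],None,fx=5,fy=5,interpolation=cv2.INTER_CUBIC)[:,:400]
a=cv2.resize(t[150:240,260:340],None,fx=5,fy=5,interpolation=cv2.INTER_CUBIC)
b=cv2.resize(si[110:210,250:330],None,fx=5,fy=5,interpolation=cv2.INTER_CUBIC)
o=np.zeros((500,800,3),np.uint8);o[:a.shape[0],:400]=a;o[:b.shape[0],400:]=b;cv2.imwrite('pics/c7.png',o)
tip=s['tool_pos']+[.124,.0027,.0067]
print([proj(cam(n),tip) for n in('top','side')],[ proj(cam(n),tip+[.012,0,.022]) for n in('top','side')])
E
```

```text
[0.44940395 0.04516158 0.31856862]
[array([302.82955822, 176.04873665]), array([308.35236264, 140.07126251])] [array([302.83524831, 168.0411916 ]), array([304.39268385, 130.06848612])]
```

View pics/c7.png

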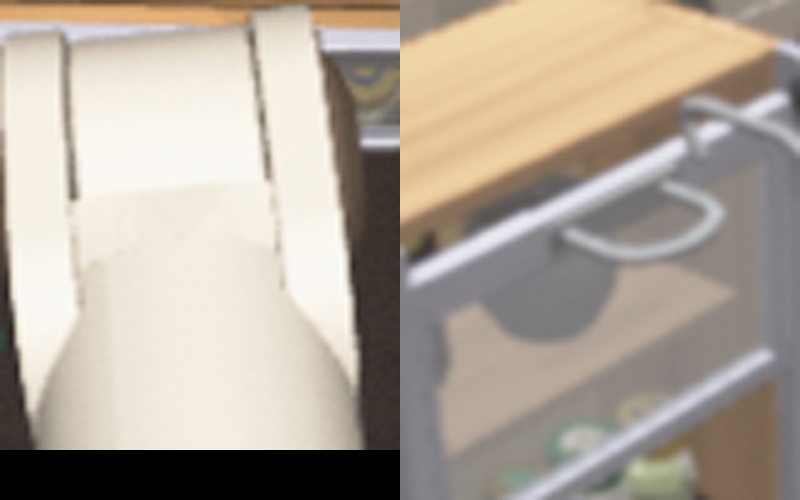

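```bash
python3 - <<'E'
from h import *
S=cam('side')
yaw=np.radians(1.5);X=np.array([np.cos(yaw),np.sin(yaw),0]);Y=np.array([-np.sin(yaw),np.cos(yaw),0]);O=np.array([.618,.0515,0])
for z in (.275,.283,.29):
    print(z,[((proj(S,O+X*a+Y*b+[0,0,z])-[250,110])*5+[400,0]).round() for a,b in((.004,.034),(.004,-.034),(-.048,0),(-.02,0))])
s=read_state();print(s['tool_pos'])
plan([((.472,.048,.318),lean(0,181.5)),((.472,.048,.29),lean(0,181.5))])
E
```

```text
0.275 [array([571., 242.]), array([666., 193.]), array([697., 249.]), array([655., 231.])]
0.283 [array([570., 227.]), array([666., 179.]), array([696., 234.]), array([654., 217.])]
0.29 [array([569., 214.]), array([665., 166.]), array([696., 221.]), array([653., 204.])]
[0.44819744 0.04482352 0.31835406]
xyz [-0.199  0.023  0.002] r [-0.001 -0.002 -0.006] 
xyz [0.    0.    0.233] r [0. 0. 0.]
```

The hook tip shows at (309,140) in the side view, exactly as predicted, and the ring sits at z ≈ 0.279. I'll move in and lower the tip into the ring.

Request:
{"op": "send_rows", "data": {"targets": [{"x": -0.1,"y": 0.02,"z": 0,"rx": 0,"ry": 0,"rz": -0.005,"grip": 0},{"x": -0.2,"y": 0.023,"z": 0,"rx": 0,"ry": 0,"rz": -0.005,"grip": 0},{"x": -0.2,"y": 0.023,"z": 0.15,"rx": 0,"ry": 0,"rz": -0.005,"grip": 0},{"x": -0.2,"y": 0.023,"z": 0.3,"rx": 0,"ry": 0,"rz": -0.005,"grip": 0},{"x": -0.2,"y": 0.023,"z": 0.45,"rx": 0,"ry": 0,"rz": -0.005,"grip": 0}]}}

```text
t: 19.32
tool_pos: [0.4727, 0.0486, 0.264]
ee_rot: [0.041, -3.14, 0.0]
ft_force: [0.3, 0.7, -1.6]
opening: 0.0154
grasp_force: 107.9
```

```bash
python3 - <<'E'
from h import *
s=read_state();print(s['q'].round(2),s['tool_pos'],s['ft_force'],s['moment'])
si=grab_frame('side')[:,:,::-1]
cv2.imwrite('pics/s8.png',cv2.resize(si[110:210,250:350],None,fx=5,fy=5,interpolation=cv2.INTER_CUBIC))
plan([((.472,.048,.248),lean(0,181.5))])
E
```

```text
[-0.41  0.12  0.27  1.96 -0.04  1.07  1.48] [0.4726725 0.0485502 0.2639516] [ 0.33703726  0.68286905 -1.57452261] [ 0.04588012 -0.02621248  0.02479451]
xyz [-0.008 -0.003  0.113] r [-0.001 -0.005 -0.   ]
```

Request:
{"op": "send_rows", "data": {"targets": [{"x": 0,"y": 0,"z": 0.02,"rx": 0,"ry": 0,"rz": 0,"grip": 0},{"x": 0,"y": 0,"z": 0.05,"rx": 0,"ry": 0,"rz": 0,"grip": 0},{"x": 0,"y": 0,"z": 0.09,"rx": 0,"ry": 0,"rz": 0,"grip": 0},{"x": 0,"y": 0,"z": 0.13,"rx": 0,"ry": 0,"rz": 0,"grip": 0},{"x": 0,"y": 0,"z": 0.18,"rx": 0,"ry": 0,"rz": 0,"grip": 0}]}}

```text
t: 20.0
tool_pos: [0.4725, 0.0487, 0.2432]
ee_rot: [-0.041, 3.141, 0.0]
ft_force: [1.3, -0.4, 1.2]
opening: 0.0158
grasp_force: 108.1
```

```bash
cat > sash.py <<'E'
from h import *
def sash():
    s=read_state();print(s['tool_pos'].round(4),s['ft_force'].round(1),np.round(s['moment'],2))
    S=cam('side');a=np.ascontiguousarray(cv2.imread('pics/side0.png'));b=np.ascontiguousarray(grab_frame('side')[:,:,::-1])
    # brightness profile down the sash's bottom rail near its left end: bright lavender rail
    for im,n in((a,'start'),(b,'now')):
        out=[]
        for u in(272,280,288):
            col=im[:,u].astype(int); ok=(col[:,0]>175)&(col[:,0]>col[:,2]+3); out.append([int(v) for v in np.where(ok)[0] if 130<v<275])
        print(n,out)
E
python3 -c "
from sash import *
sash()"
```

```text
[0.4725 0.0487 0.2432] [ 1.3 -0.4  1.2] [ 0.01 -0.4   0.02]
start [[154, 155, 156, 157, 209, 210, 211, 212, 247, 248, 249, 250, 251, 252, 253, 254, 255, 256], [150, 151, 152, 153, 205, 206, 207, 246, 247, 248, 249, 250, 251, 252, 253, 254, 255], [146, 147, 148, 149, 150, 158, 200, 201, 202]]
now [[158, 159, 160, 161, 162, 214, 215, 216, 247, 248, 249, 250, 251, 252, 253, 254, 255, 256], [154, 155, 156, 157, 158, 209, 210, 211, 247, 248, 249, 250, 251, 252, 253, 254, 255], [151, 152, 153, 154, 162, 163, 204, 205, 206]]
```

The sash is following: its rails dropped about 4 px and the moment confirms the pull. I'll keep lowering slowly.

Request:
{"op": "send_rows", "data": {"targets": [{"x": 0,"y": 0,"z": 0.1,"rx": 0,"ry": 0,"rz": 0,"grip": 0},{"x": 0,"y": 0,"z": 0.2,"rx": 0,"ry": 0,"rz": 0,"grip": 0},{"x": 0,"y": 0,"z": 0.3,"rx": 0,"ry": 0,"rz": 0,"grip": 0},{"x": 0,"y": 0,"z": 0.4,"rx": 0,"ry": 0,"rz": 0,"grip": 0},{"x": 0,"y": 0,"z": 0.5,"rx": 0,"ry": 0,"rz": 0,"grip": 0}]}}

```text
t: 20.68
tool_pos: [0.4717, 0.0486, 0.182]
ee_rot: [0.041, -3.139, 0.0]
ft_force: [1.7, 0.2, 0.8]
opening: 0.016
grasp_force: 108.2
```

Request:
{"op": "send_rows", "data": {"targets": [{"x": 0,"y": 0,"z": 0.09,"rx": 0,"ry": 0,"rz": 0,"grip": 0},{"x": 0,"y": 0,"z": 0.18,"rx": 0,"ry": 0,"rz": 0,"grip": 0},{"x": 0,"y": 0,"z": 0.26,"rx": 0,"ry": 0,"rz": 0,"grip": 0},{"x": 0,"y": 0,"z": 0.32,"rx": 0,"ry": 0,"rz": 0,"grip": 0},{"x": 0,"y": 0,"z": 0.36,"rx": 0,"ry": 0,"rz": 0,"grip": 0}]}}

```text
t: 21.3
tool_pos: [0.4713, 0.0485, 0.1392]
ee_rot: [0.041, -3.139, 0.0]
ft_force: [0.0, -0.7, 0.6]
opening: 0.0154
grasp_force: 108.1
```

```bash
python3 -c "
from sash import *
sash(); s=read_state(); print(s['q'].round(2),R.from_rotvec(s['ee_rot']).as_matrix().round(3)[2])"
```

```text
[0.4713 0.0485 0.1392] [ 0.  -0.7  0.6] [ 0.05 -0.21  0.06]
start [[154, 155, 156, 157, 209, 210, 211, 212, 247, 248, 249, 250, 251, 252, 253, 254, 255, 256], [150, 151, 152, 153, 205, 206, 207, 246, 247, 248, 249, 250, 251, 252, 253, 254, 255], [146, 147, 148, 149, 150, 158, 200, 201, 202]]
now [[197, 198, 199, 200, 246, 247, 248, 249, 250, 251, 252, 253, 254, 255, 256], [192, 193, 194, 195, 241, 242, 243, 244, 246, 247, 248, 249, 250, 251, 252, 253, 254, 255], [188, 189, 190, 191, 197, 236, 237, 238, 239]]
[-0.38  0.29  0.26  2.08 -0.1   0.78  1.53] [ 0.003 -0.    -1.   ]
```

Request:
{"op": "send_rows", "data": {"targets": [{"x": 0,"y": 0,"z": 0.02,"rx": 0,"ry": 0,"rz": 0,"grip": 0},{"x": 0,"y": 0,"z": 0.04,"rx": 0,"ry": 0,"rz": 0,"grip": 0},{"x": 0,"y": 0,"z": 0.06,"rx": 0,"ry": 0,"rz": 0,"grip": 0},{"x": 0,"y": 0,"z": 0.07,"rx": 0,"ry": 0,"rz": 0,"grip": 0},{"x": 0,"y": 0,"z": 0.07,"rx": 0,"ry": 0,"rz": 0,"grip": 0}]}}

```text
t: 21.98
tool_pos: [0.4717, 0.0486, 0.1316]
ee_rot: [0.041, -3.14, -0.0]
ft_force: [-2.4, -0.1, 4.7]
opening: 0.0155
grasp_force: 108.5
```

```bash
python3 -c "
from sash import *
sash()"
```

```text
[0.4717 0.0486 0.1316] [-2.4 -0.1  4.7] [-0.1  -0.03 -0.02]
start [[154, 155, 156, 157, 209, 210, 211, 212, 247, 248, 249, 250, 251, 252, 253, 254, 255, 256], [150, 151, 152, 153, 205, 206, 207, 246, 247, 248, 249, 250, 251, 252, 253, 254, 255], [146, 147, 148, 149, 150, 158, 200, 201, 202]]
now [[199, 200, 201, 202, 247, 248, 249, 250, 251, 252, 253, 254, 255, 256], [194, 195, 196, 197, 243, 244, 245, 246, 247, 248, 249, 250, 251, 252, 253, 254, 255], [190, 191, 192, 193, 194, 199, 238, 239, 240]]
```

```bash
python3 - <<'E'
from h import *
S=cam('side')
yaw=np.radians(1.5);X=np.array([np.cos(yaw),np.sin(yaw),0]);Y=np.array([-np.sin(yaw),np.cos(yaw),0]);O=np.array([.618,.0515,0])
for u in (272,280,288):
  for val in (0,.004,.008,.120,.124):
    P=np.array([proj(S,O+X*.004+Y*y+[0,0,.168+val]) for y in np.linspace(-.137,.137,275)]); print(u,val,round(np.interp(u,P[::-1,0],P[::-1,1]) if P[0,0]>P[-1,0] else np.interp(u,P[:,0],P[:,1]),1),end=' ; ')
  print()
plan([((.4717,.0485,.126),lean(0,181.5))])
E
```

```text
272 0 203.8 ; 272 0.004 202.4 ; 272 0.008 201.0 ; 272 0.12 159.5 ; 272 0.124 158.0 ; 
280 0 199.0 ; 280 0.004 197.7 ; 280 0.008 196.3 ; 280 0.12 155.5 ; 280 0.124 154.0 ; 
288 0 194.3 ; 288 0.004 192.9 ; 288 0.008 191.6 ; 288 0.12 151.5 ; 288 0.124 150.0 ; 
xyz [ 0.    -0.001  0.047] r [ 0.    -0.001  0.   ]
```

Request:
{"op": "send_rows", "data": {"targets": [{"x": 0,"y": 0,"z": 0.015,"rx": 0,"ry": 0,"rz": 0,"grip": 0},{"x": 0,"y": 0,"z": 0.03,"rx": 0,"ry": 0,"rz": 0,"grip": 0},{"x": 0,"y": 0,"z": 0.045,"rx": 0,"ry": 0,"rz": 0,"grip": 0},{"x": 0,"y": 0,"z": 0.045,"rx": 0,"ry": 0,"rz": 0,"grip": 0},{"x": 0,"y": 0,"z": 0.045,"rx": 0,"ry": 0,"rz": 0,"grip": 0}]}}

```text
t: 22.65
tool_pos: [0.4736, 0.0483, 0.1267]
ee_rot: [-0.04, 3.139, 0.0]
ft_force: [2.5, -2.8, 4.9]
opening: 0.0155
grasp_force: 108.8
```

```bash
python3 -c "
from sash import *
sash()"
```

```text
[0.4736 0.0483 0.1267] [ 2.5 -2.8  4.9] [-0.36 -1.11 -0.17]
start [[154, 155, 156, 157, 209, 210, 211, 212, 247, 248, 249, 250, 251, 252, 253, 254, 255, 256], [150, 151, 152, 153, 205, 206, 207, 246, 247, 248, 249, 250, 251, 252, 253, 254, 255], [146, 147, 148, 149, 150, 158, 200, 201, 202]]
now [[199, 200, 201, 202, 247, 248, 249, 250, 251, 252, 253, 254, 255, 256], [194, 195, 196, 197, 243, 244, 245, 246, 247, 248, 249, 250, 251, 252, 253, 254, 255], [190, 191, 192, 193, 194, 199, 238, 239, 240]]
```

The rails did not move under extra force, so the sash is shut. Now I'll unhook straight up.

Request:
{"op": "send_rows", "data": {"targets": [{"x": 0,"y": 0,"z": -0.07,"rx": 0,"ry": 0,"rz": 0,"grip": 0},{"x": 0,"y": 0,"z": -0.16,"rx": 0,"ry": 0,"rz": 0,"grip": 0},{"x": 0,"y": 0,"z": -0.27,"rx": 0,"ry": 0,"rz": 0,"grip": 0},{"x": 0,"y": 0,"z": -0.4,"rx": 0,"ry": 0,"rz": 0,"grip": 0},{"x": 0,"y": 0,"z": -0.55,"rx": 0,"ry": 0,"rz": 0,"grip": 0}]}}

```text
t: 23.32
tool_pos: [0.4715, 0.0487, 0.1931]
ee_rot: [0.041, -3.139, -0.0]
ft_force: [-0.1, -0.1, -0.7]
opening: 0.0158
grasp_force: 107.9
```

```bash
python3 - <<'E'
from sash import *
sash()
p=read_state()['tool_pos']
plan([((p[0],p[1],.22),lean(0,181.5)),((.44,-.04,.22),lean(0,180)),((.45,-.14,.20),lean(0,180)),((.47,-.23,.10),lean(0,180)),((.47,-.23,.009),lean(0,180))])
E
```

```text
[0.4715 0.0487 0.1931] [-0.1 -0.1 -0.7] [ 0.04 -0.08  0.  ]
start [[154, 155, 156, 157, 209, 210, 211, 212, 247, 248, 249, 250, 251, 252, 253, 254, 255, 256], [150, 151, 152, 153, 205, 206, 207, 246, 247, 248, 249, 250, 251, 252, 253, 254, 255], [146, 147, 148, 149, 150, 158, 200, 201, 202]]
now [[199, 200, 201, 202, 247, 248, 249, 250, 251, 252, 253, 254, 255, 256], [194, 195, 196, 197, 243, 244, 245, 246, 247, 248, 249, 250, 251, 252, 253, 254, 255], [190, 191, 192, 193, 194, 199, 238, 239, 240]]
xyz [-0.     0.    -0.205] r [ 0.001  0.002 -0.   ] 
xyz [ 0.296 -0.733  0.   ] r [ 0.    -0.     0.025] 
xyz [-0.083 -0.833  0.167] r [0. 0. 0.] 
xyz [-0.167 -0.75   0.833] r [0. 0. 0.] 
xyz [0.    0.    0.758] r [0. 0. 0.]
```

The sash stays shut and the hook is free. Next I'll carry the stick to the right.

Request:
{"op": "send_rows", "data": {"targets": [{"x": 0,"y": 0,"z": -0.2,"rx": 0,"ry": 0,"rz": 0,"grip": 0},{"x": 0.15,"y": -0.15,"z": -0.2,"rx": 0,"ry": 0,"rz": 0,"grip": 0},{"x": 0.3,"y": -0.35,"z": -0.2,"rx": 0,"ry": 0,"rz": 0.01,"grip": 0},{"x": 0.3,"y": -0.55,"z": -0.2,"rx": 0,"ry": 0,"rz": 0.02,"grip": 0},{"x": 0.3,"y": -0.73,"z": -0.2,"rx": 0,"ry": 0,"rz": 0.025,"grip": 0}]}}

```text
t: 24.0
tool_pos: [0.4379, -0.0406, 0.2165]
ee_rot: [-0.0, -3.141, -0.0]
ft_force: [0.1, -0.3, -0.8]
opening: 0.0153
grasp_force: 107.9
```

Request:
{"op": "send_rows", "data": {"targets": [{"x": 0,"y": -0.2,"z": 0.03,"rx": 0,"ry": 0,"rz": 0,"grip": 0},{"x": 0,"y": -0.4,"z": 0.06,"rx": 0,"ry": 0,"rz": 0,"grip": 0},{"x": -0.04,"y": -0.6,"z": 0.1,"rx": 0,"ry": 0,"rz": 0,"grip": 0},{"x": -0.08,"y": -0.83,"z": 0.17,"rx": 0,"ry": 0,"rz": 0,"grip": 0},{"x": -0.08,"y": -0.83,"z": 0.17,"rx": 0,"ry": 0,"rz": 0,"grip": 0}]}}

```text
t: 24.62
tool_pos: [0.4472, -0.1416, 0.1955]
ee_rot: [-0.006, -3.139, 0.001]
ft_force: [0.0, 0.3, -0.0]
opening: 0.0156
grasp_force: 107.9
```

Request:
{"op": "send_rows", "data": {"targets": [{"x": -0.04,"y": -0.25,"z": 0.1,"rx": 0,"ry": 0,"rz": 0,"grip": 0},{"x": -0.08,"y": -0.5,"z": 0.25,"rx": 0,"ry": 0,"rz": 0,"grip": 0},{"x": -0.12,"y": -0.75,"z": 0.45,"rx": 0,"ry": 0,"rz": 0,"grip": 0},{"x": -0.17,"y": -0.75,"z": 0.65,"rx": 0,"ry": 0,"rz": 0,"grip": 0},{"x": -0.17,"y": -0.75,"z": 0.83,"rx": 0,"ry": 0,"rz": 0,"grip": 0}]}}

```text
t: 25.25
tool_pos: [0.4685, -0.2287, 0.0954]
ee_rot: [0.001, -3.14, -0.001]
ft_force: [0.9, 0.9, 0.2]
opening: 0.0151
grasp_force: 108.0
```

```bash
python3 - <<'E'
from stick import *
s=read_state();print(s['q'].round(2),s['tool_pos'],R.from_rotvec(s['ee_rot']).as_matrix().round(3))
plan([((.47,-.23,.009),lean(0,180))])
# stick pitch from tri: side/top view of wood
for n in('side','top','wrist'):
    im=np.ascontiguousarray(grab_frame(n)[:,:,::-1]);cv2.imwrite(f'pics/e_{n}.png',im)
    m=cv2.inRange(cv2.cvtColor(im,cv2.COLOR_BGR2HSV),(8,80,90),(25,255,255));k,l,st,c=cv2.connectedComponentsWithStats(m)
    print(n,[st[i].tolist() for i in range(1,k) if st[i,4]>250])
print(onz(cam('top'),(425,307),0))
E
```

```text
[ 0.07  0.45  0.41  2.   -0.26  0.74  2.21] [ 0.46849987 -0.22871245  0.09540123] [[-1.    -0.    -0.001]
 [-0.     1.     0.001]
 [ 0.001  0.001 -1.   ]]
xyz [-0.014 -0.011  0.72 ] r [ 0.001 -0.001  0.   ] 
side [[200, 105, 124, 179, 8882], [405, 184, 49, 39, 702], [302, 237, 22, 45, 836], [124, 241, 29, 21, 395], [168, 245, 35, 62, 1277], [133, 266, 20, 18, 270], [236, 313, 42, 28, 424]]
top [[517, 0, 123, 43, 1619], [482, 39, 158, 161, 9438], [238, 89, 129, 83, 9247], [176, 154, 20, 20, 271], [221, 169, 22, 25, 388], [266, 220, 19, 22, 330]]
wrist [[47, 21, 547, 301, 36294], [0, 243, 68, 157, 6448]]
[ 0.29844462 -0.30655237  0.        ]
```

Request:
{"op": "send_rows", "data": {"targets": [{"x": 0,"y": 0,"z": 0.25,"rx": 0,"ry": 0,"rz": 0,"grip": 0},{"x": 0,"y": 0,"z": 0.5,"rx": 0,"ry": 0,"rz": 0,"grip": 0},{"x": 0,"y": 0,"z": 0.65,"rx": 0,"ry": 0,"rz": 0,"grip": 0},{"x": 0,"y": 0,"z": 0.7,"rx": 0,"ry": 0,"rz": 0,"grip": 0},{"x": 0,"y": 0,"z": 0.735,"rx": 0,"ry": 0,"rz": 0,"grip": 0}]}}

```text
t: 26.02
tool_pos: [0.4685, -0.2298, 0.0084]
ee_rot: [0.0, -3.141, 0.001]
ft_force: [0.5, 0.9, 1.4]
opening: 0.0152
grasp_force: 108.3
```

```bash
python3 - <<'E'
from h import *
s=read_state();print(s['tool_pos'],s['ft_force'],s['moment'])
E
```

```text
[ 0.46846671 -0.22978007  0.00835961] [0.46738371 0.89651583 1.42540473] [ 0.00203313  0.15446301 -0.05745953]
```

Light contact at the bar, so I'll release and rise.

Request:
{"op": "send_rows", "data": {"targets": [{"x": 0,"y": 0,"z": 0.02,"rx": 0,"ry": 0,"rz": 0,"grip": 0},{"x": 0,"y": 0,"z": 0.02,"rx": 0,"ry": 0,"rz": 0,"grip": 0.6},{"x": 0,"y": 0,"z": 0.02,"rx": 0,"ry": 0,"rz": 0,"grip": 0.6},{"x": 0,"y": 0,"z": 0.02,"rx": 0,"ry": 0,"rz": 0,"grip": 0.6},{"x": 0,"y": 0,"z": 0.02,"rx": 0,"ry": 0,"rz": 0,"grip": 0.6}]}}

```text
t: 26.65
tool_pos: [0.4677, -0.2295, 0.0054]
ee_rot: [-0.0, -3.14, 0.0]
ft_force: [0.3, -1.0, -0.3]
opening: 0.051
grasp_force: 0.0
```

Request:
{"op": "send_rows", "data": {"targets": [{"x": 0,"y": 0,"z": -0.15,"rx": 0,"ry": 0,"rz": 0,"grip": 0.6},{"x": 0,"y": 0,"z": -0.4,"rx": 0,"ry": 0,"rz": 0,"grip": 0.6},{"x": 0,"y": 0,"z": -0.7,"rx": 0,"ry": 0,"rz": 0,"grip": 0.6},{"x": 0,"y": 0,"z": -1,"rx": 0,"ry": 0,"rz": 0,"grip": 0.6},{"x": 0,"y": 0,"z": -1,"rx": 0,"ry": 0,"rz": 0,"grip": 0.6}]}}

```text
t: 27.28
tool_pos: [0.4703, -0.2307, 0.1293]
ee_rot: [0.001, 3.137, -0.003]
ft_force: [0.2, -0.4, 0.0]
opening: 0.0511
grasp_force: 0.0
```

```bash
python3 - <<'E'
from sash import *
s=read_state();print(s['tool_pos'],s['opening'],s['ft_force'])
C=cam('wrist',s);im=np.ascontiguousarray(grab_frame('wrist')[:,:,::-1])
m=cv2.inRange(cv2.cvtColor(im,cv2.COLOR_BGR2HSV),(8,80,90),(25,255,255));k,l,st,c=cv2.connectedComponentsWithStats(m)
i=max(range(1,k),key=lambda i:st[i,4] if 150<c[i][0]<500 else 0);x,y,w,h,a=st[i];print(st[i])
for zt in(.024,.028):print([onz(C,(u,np.where(l[:,u]==i)[0].min()),zt).round(4) for u in(x+2,x+w//2,x+w-3)])
sash()
# orange decoy / mug / glass unchanged?
a=cv2.imread('pics/side0.png').astype(int);b=np.ascontiguousarray(grab_frame('side')[:,:,::-1]).astype(int)
for n,(u0,u1,v0,v1) in dict(mug=(230,285,275,340),mill=(165,205,240,310),glass=(325,350,160,200)).items(): print(n,abs(a-b)[v0:v1,u0:u1].mean().round(1))
E
```

```text
[ 0.47030017 -0.2306942   0.12928942] 0.05111624053308391 [ 0.16765046 -0.42639865  0.00966311]
[ 181   42  281  181 9938]
[array([ 0.364 , -0.3328,  0.024 ]), array([ 0.3641, -0.2302,  0.024 ]), array([ 0.3644, -0.1277,  0.024 ])]
[array([ 0.3645, -0.3312,  0.028 ]), array([ 0.3646, -0.2303,  0.028 ]), array([ 0.3649, -0.1294,  0.028 ])]
[ 0.4692 -0.2299  0.1276] [ 0.6 -0.1  0.1] [-0.03  0.02  0.  ]
start [[154, 155, 156, 157, 209, 210, 211, 212, 247, 248, 249, 250, 251, 252, 253, 254, 255, 256], [150, 151, 152, 153, 205, 206, 207, 246, 247, 248, 249, 250, 251, 252, 253, 254, 255], [146, 147, 148, 149, 150, 158, 200, 201, 202]]
now [[199, 200, 201, 202, 247, 248, 249, 250, 251, 252, 253, 254, 255, 256], [194, 195, 196, 197, 243, 244, 245, 246, 247, 248, 249, 250, 251, 252, 253, 254, 255], [190, 191, 192, 193, 194, 199, 238, 239, 240]]
mug 1.2
mill 1.1
glass 2.9
```

The stick lies flat, left at x ≈ 0.464 m (about 150 mm in front of the cupboard), y ≈ -0.23 m (about 280 mm right of its middle). The sash is shut and the mug, glass and mill have not moved.

```bash
python3 -c "
from station import *
print(sign_off())"
```

```text
the job is handed in; nothing more can be done
None
```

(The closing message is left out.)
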